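# Ready the toy train driver's desk

### The job

Get the toy train driver's desk ready for the next ride: first bring the red throttle upright to idle, at the white stripe. Then, with it left at idle, move every route panel from the white holder fully down into a slot of its own in the brown rack, and set the six-sided roller in the middle of the grey pad with its yellow face up. Last, push the throttle forward until it lines up with the green pointer; do not disturb the other toys.

Things in the scene. Friction and masses are not known exactly. Their poses are not given: they have to be found in the camera images.
- throttle (a joint): Throttle lever on the blue driver's desk, rad. 0 = upright (idle, beside the white stripe on the black dial), positive = pushed forward, away from the robot (towards the desk's +x), negative = pulled back; stops at -0.8 and 0.8. Stays where it is left (friction about 0.15 N m, so about 1.5 N at the knob).
- throttle_knob (a point): Centre of the red throttle knob: a crossbar, a cylinder 22 mm across and 30 mm long with flat ends, lying along its y. Its z points along the lever away from the hinge; the hinge axis (along y, level) lies 115 mm back along -z, 45 mm above the bench. The steel stem is 12 mm thick.
- mark (a joint): Green pointer on the dial, rad, same axis, zero and direction as the throttle: the angle to which the throttle must go last. Does not move (very stiff).
- mark_tip (a point): Outer end of the green pointer, 84 mm from the hinge, 42 mm to the +y side of the lever's plane; z points from the hinge outwards along the pointer.
- desk: Blue driver's desk, fixed box 160 x 110 x 45 mm; origin at the centre of its underside, x forward (direction of throttle travel), z up. Throttle hinge 45 mm above the origin. On it, 36 to 50 mm to the +y side of the lever, a black dial disc (radius 73 mm about the hinge) with the green pointer.
- rack: Brown wooden rack, fixed, 230 (x) x 96 (y) x 50 mm high; origin at the centre of its underside. Four slots in a row along x, pitch 58 mm, each 14.5 mm wide (x), 76 mm long (y), 40 mm deep, floor 10 mm above the bench, the two long edges of the mouth bevelled 4 mm. Initially empty.
- rack_slot0 (a point): Centre of the floor of rack slot 0 (40 mm below the rack's top); axes as the rack's: x across the slot, y along it.
- rack_slot1 (a point): Centre of the floor of rack slot 1 (40 mm below the rack's top); axes as the rack's: x across the slot, y along it.
- rack_slot2 (a point): Centre of the floor of rack slot 2 (40 mm below the rack's top); axes as the rack's: x across the slot, y along it.
- rack_slot3 (a point): Centre of the floor of rack slot 3 (40 mm below the rack's top); axes as the rack's: x across the slot, y along it.
- holder: White plastic panel holder, fixed, 230 (x) x 96 (y) x 45 mm high; origin at the centre of its underside. Like the rack with four looser slots along x, pitch 58 mm, 16 mm wide, floor 8 mm above the bench. The panels start standing in it, one per slot, some slots empty.
- panel0: Route panel: beech slab 12 mm thick (its x) x 70 mm wide (its y) x 100 mm tall (its z), 60 g, with a red top band and dot on both faces. Origin at the centre of its lower edge face (underside), z up. Either face may point either way. May be absent (None).
- panel1: Route panel: beech slab 12 mm thick (its x) x 70 mm wide (its y) x 100 mm tall (its z), 60 g, with a blue top band and dot on both faces. Origin at the centre of its lower edge face (underside), z up. Either face may point either way. May be absent (None).
- panel2: Route panel: beech slab 12 mm thick (its x) x 70 mm wide (its y) x 100 mm tall (its z), 60 g, with a orange top band and dot on both faces. Origin at the centre of its lower edge face (underside), z up. Either face may point either way. May be absent (None).
- panel3: Route panel: beech slab 12 mm thick (its x) x 70 mm wide (its y) x 100 mm tall (its z), 60 g, with a green top band and dot on both faces. Origin at the centre of its lower edge face (underside), z up. Either face may point either way. May be absent (None).
- roller: Six-sided wooden prism (destination roller), 50 mm across flats, 58 mm long, about 90 g. Origin at its centre; y along its axis, z = outward normal of the yellow face. Going round from yellow (turning about +y from z towards x, 60 degrees a face): yellow, red, blue, white, black, green. Ends are plain wood. Starts on the bench, yellow not up.
- pad: Fixed grey square pad, 120 x 120 x 3 mm thick; origin at the centre of its underside.
- cube: Red plastic cube, 40 mm, loose bystander; origin under its centre.
- cup: Green stacking cup, 64 mm across the rim, 60 mm high, loose bystander; origin under its centre.
- cylinder: Blue wooden cylinder, 40 mm across, 50 mm high, standing, loose bystander; origin under its centre.
- truck: Steel toy truck with red cab, 110 (x) x 60 x 56 mm high, loose bystander; origin under its centre.
There are look-alikes about, which are no part of the job. There is more than one size of the desk; the job needs the largest.

How it is judged:
By the outcome, as a careful person would: the job done as asked, in the order asked, and still so for the second after the job is handed in, with the robot touching nothing.
Of panel0, panel1, panel2, panel3 only 2 to 4 are there at a start; the rules pass over those that are not, and their reading is None.
At some moment in a run one of roller may be knocked a few centimetres aside while the robot is not near it.
It also fails if it takes over 210 s, if anything falls off the work surface, if the arm or the gripper's body presses on something with over 40 N, if the wrist force passes 120 N, or if a joint passes its speed limit or range.

### The arm

A 6-joint arm with a two-finger parallel gripper is mounted at the origin on the work surface. World frame = base frame: x ahead of the robot, y to its left, z up, the work surface at z = 0. Lengths are in m, angles in degrees, forces in N, time in s.
With the tool pointing down it reaches from about 0.375 to 0.9 m from the base axis. Payload 3.1 kg.
Tool frame: the origin (TCP) lies on the centre line of the jaws, within the pads' length; the fingertips stand 22 mm ahead of it and the grasp point (between the pads) lies 3 mm ahead of it; y points along the fingers, z is the direction in which the jaws open and shut, and the axes are right-handed (so a half turn about y gives the same grasp; the last joint's range is limited). The gripper opens to 87 mm and grips with 3 to 60 N. Pads are 19 mm wide; open, the fingers measure 117 mm over their backs; the gripper's body (75 mm by 190 mm) begins 51 mm behind the grasp point.
Start: joints at [-74.628, 30.224, 82.088, -0, 67.689, -10.227], TCP at [0.27, -0.564, 0.245] pointing down, gripper open.
Joint ranges: [-176.69, 176.69], [-43.24, 126.21], [12.49, 139.97], [-82, 262], [0, 151.66], [-163.58, 163.58]. Speed limits (degrees/s): [159.86, 159.86, 180, 180, 180, 180].

### API

Orientations are given as a 3x3 rotation matrix whose columns are the frame's x, y, z axes.
In Python, from rig import bot gives the robot as it stands.
- The arm moves only by the tool jog_arm, never from a script. Its argument "motion" is one flat list of numbers, 6 for each row, row after row: the shift along the tool's x, y, z in mm, then the turn, a rotation vector about the tool's x, y, z in degrees. A call has 1 to 20 rows; each row is the pose to reach, as a shift and turn from the pose commanded when the call began, along the tool's axes at that moment; what a row does not reach only later rows make up. A row lasts 1/8 s, in which the tool goes at most 62.5 mm and 10.7 degrees, less where a joint would pass 70% of its speed; a pose out of reach is approached as far as the arm can. A call with a gripper value outside its range is refused whole. "gripper" is the opening, from 0 (shut) to 1 (fully open), set as the call begins (left out, the last holds). The fingers move at their own pace and stop on an object; the grip force is fixed at half the most. Time passes only in rows, so rows that repeat a pose let the fingers close. It gives the time, the measured TCP pose, the force and the opening at its end, in the units of the state.
- bot.read_state(): the state, without advancing time (a new reading comes with each control period).
- bot.capture(name): name is "side" or "top"; returns (picture, depth): 420x560x3 uint8, red, green, blue; 420x560 float32, m along the optical axis (not along the pixel's ray), 0 where there is no reading.
- bot.get_calibration(name): a dict with "mtx" (3x3 intrinsics, pixels), "k1" (the pictures are not rectified: a ray, as slopes to the right and down, at radius r is drawn at 1 + k1 r^2 times it, then the intrinsics apply), "pose" (4x4, takes a point from camera to world coordinates). Camera axes: x right, y up, looking along -z (the intrinsics and any distortion apply to the point x, -y, -z); pixel columns grow to the right and rows downward; lengths in m; the calibration is good to about 2 mm. A picture is of the moment at which its call begins. get_calibration takes no time and is no camera call.
- bot.hand_in(): hands the job in, once; it reports no verdict.
The state is a dict: "time_s": time; "joint_positions": joint angles; "qvel": joint speeds; "tau": joint torques, N m; "position": TCP position; "tcp_rot": TCP orientation; "force": force on the tool from outside, world axes, zero at the start; "moment": the same for the moment, N m; "opening": opening from 0.0 (shut) to 1.0 (fully open).
Only numpy, scipy, OpenCV 4.12 (cv2) and the standard library are available. Lean on these libraries where they do the work, as an engineer would, in place of code of your own. Each camera call takes 0.05 s, during which the arm holds its last target.

## Working session

There is one attempt and no reset: what is moved stays moved. The work goes in short steps, Python scripts to look and compute and a tool call to move; the robot and the scene stay as the last step left them, time stands still between calls to the robot, and variables do not carry over. Pictures are saved under pics/ and viewed, and the job is handed in when it is done.

Besides the shell and the picture viewer there is one more tool, called after "Request:" by a JSON object that holds its "op" and its "data", one argument or row to a line. jog_arm: Moves the arm, as the interface text tells. Its arguments: {"type":"object","properties":{"motion":{"type":"array","items":{"type":"number"}},"gripper":{"type":"number"}},"required":["motion"]}

```bash
ls; mkdir -p pics
python3 - <<'E'
from rig import bot
import cv2,numpy as np
for n in("side","top"):
    p,d=bot.capture(n); cv2.imwrite(f"pics/{n}0.png",cv2.cvtColor(p,cv2.COLOR_RGB2BGR)); np.save(f"pics/{n}0.npy",d)
    c=bot.get_calibration(n); print(n,c)
print(bot.read_state())
E
```

```text
pics
side {'mtx': array([[412.56969193,   0.        , 277.08632124],
       [  0.        , 412.56969193, 202.96682404],
       [  0.        ,   0.        ,   1.        ]]), 'k1': -0.1169774050570991, 'pose': array([[-0.89999048,  0.30582191, -0.31062854,  0.22571207],
       [-0.43578032, -0.61387099,  0.65822331,  0.68484324],
       [ 0.01061325,  0.72776052,  0.68574922,  0.75861079],
       [ 0.        ,  0.        ,  0.        ,  1.        ]])}
top {'mtx': array([[395.19467746,   0.        , 275.33347576],
       [  0.        , 395.19467746, 212.33323211],
       [  0.        ,   0.        ,   1.        ]]), 'k1': -0.042596143079380824, 'pose': array([[ 0.00675611,  0.99765827, -0.06806121,  0.44383809],
       [-0.99968505,  0.00838354,  0.02365417,  0.07396491],
       [ 0.02416938,  0.06787996,  0.9974007 ,  1.10765389],
       [ 0.        ,  0.        ,  0.        ,  1.        ]])}
{'time_s': 0.1, 'joint_positions': array([-7.46286944e+01,  3.02749703e+01,  8.21478725e+01, -1.34283054e-03,
        6.76890178e+01, -1.02257784e+01]), 'qvel': array([-0.01791881, -0.04876662, -0.16398214, -0.06399582,  0.02393093,
       -0.00743038]), 'tau': array([-4.88750684e-04, -4.40986311e+01, -1.77150321e+01,  6.34432049e-02,
        5.34155779e-02, -3.54523638e-05]), 'position': array([ 0.26989767, -0.56304855,  0.24366168]), 'tcp_rot': array([[-9.01850750e-01, -5.38418135e-04,  4.32047376e-01],
       [-4.32047589e-01,  1.87674810e-03, -9.01848856e-01],
       [-3.25272314e-04, -9.99998094e-01, -1.92516894e-03]]), 'force': array([ 0.60815511, -0.52368929,  1.0557854 ]), 'moment': array([ 0.00076445, -0.02128908, -0.03772972]), 'opening': 0.9991465211651939}
```

View pics/top0.png

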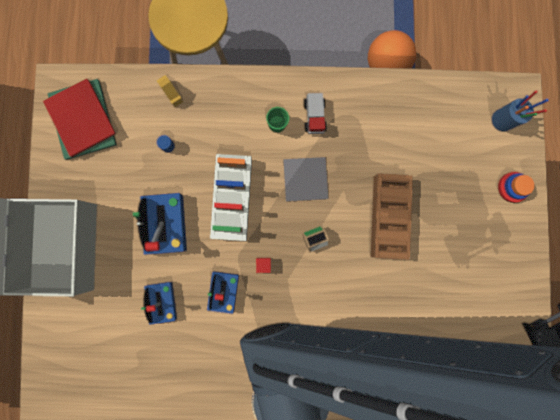

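View pics/side0.png

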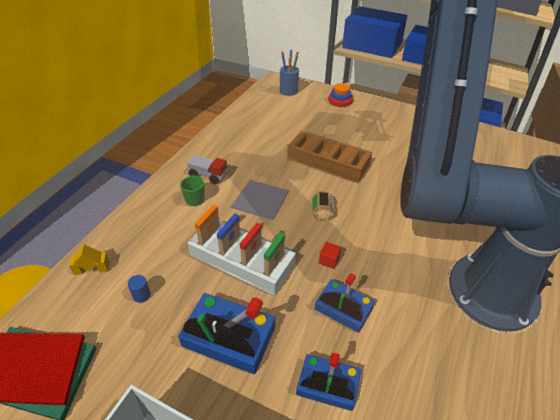

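```bash
cat > h.py <<'E'
from rig import bot
import cv2,numpy as np
from scipy.spatial.transform import Rotation as R
C={n:bot.get_calibration(n) for n in("side","top")}
def ray(n,u,v):
    c=C[n];K=c["mtx"];x=(u-K[0,2])/K[0,0];y=(v-K[1,2])/K[1,1]
    a,b=x,y
    for _ in range(30):
        s=1+c["k1"]*(a*a+b*b);a,b=x/s,y/s
    return np.array([a,-b,-1.])
def pt(n,u,v,d):  # by depth
    r=ray(n,u,v)*d;P=c=C[n]["pose"];return P[:3,:3]@r+P[:3,3]
def ptz(n,u,v,z):
    P=C[n]["pose"];r=P[:3,:3]@ray(n,u,v);return P[:3,3]+r*(z-P[2,3])/r[2]
def proj(n,p):
    P=C[n]["pose"];q=P[:3,:3].T@(np.asarray(p)-P[:3,3]);a=q[0]/-q[2];b=-q[1]/-q[2]
    s=1+C[n]["k1"]*(a*a+b*b);K=C[n]["mtx"];return np.array([K[0,0]*a*s+K[0,2],K[1,1]*b*s+K[1,2]])
def cap(n,name):
    p,d=bot.capture(n);im=cv2.cvtColor(p,cv2.COLOR_RGB2BGR);cv2.imwrite(f"pics/{name}.png",im);np.save(f"pics/{name}.npy",d);return im,d
def crop(src,u0,v0,u1,v1,k,out,step=10):
    im=cv2.imread(f"pics/{src}.png")[v0:v1,u0:u1];im=cv2.resize(im,None,fx=k,fy=k,interpolation=cv2.INTER_CUBIC)
    for u in range((u0//step+1)*step,u1,step):
        cv2.line(im,((u-u0)*k,0),((u-u0)*k,6),(255,255,255),1);cv2.putText(im,str(u),((u-u0)*k+2,14),0,.35,(255,255,255),1)
    for v in range((v0//step+1)*step,v1,step):
        cv2.line(im,(0,(v-v0)*k),(6,(v-v0)*k),(255,255,255),1);cv2.putText(im,str(v),(8,(v-v0)*k+4),0,.35,(255,255,255),1)
    cv2.imwrite(f"pics/{out}.png",im)
def cloud(n,d):
    v,u=np.mgrid[0:420,0:560].astype(float);K=C[n]["mtx"]
    c=np.stack([u.ravel(),v.ravel()],1).reshape(-1,1,2)
    x=cv2.undistortPoints(c,K,np.array([C[n]["k1"],0,0,0])).reshape(420,560,2)
    q=np.stack([x[...,0],-x[...,1],-np.ones((420,560))],-1)*d[...,None]
    P=C[n]["pose"];W=q@P[:3,:3].T+P[:3,3];W[d==0]=np.nan;return W
E
python3 - <<'E'
from h import *
crop("top0",130,185,200,260,8,"c1")
crop("top0",205,148,285,248,6,"c2")
crop("top0",275,150,420,265,5,"c3")
crop("side0",170,280,290,375,6,"c4")
E
```

```text
(no output)
```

View pics/c1.png

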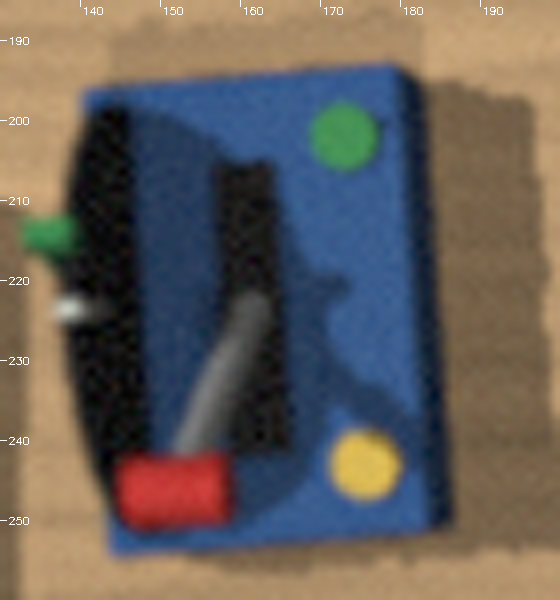

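View pics/c2.png

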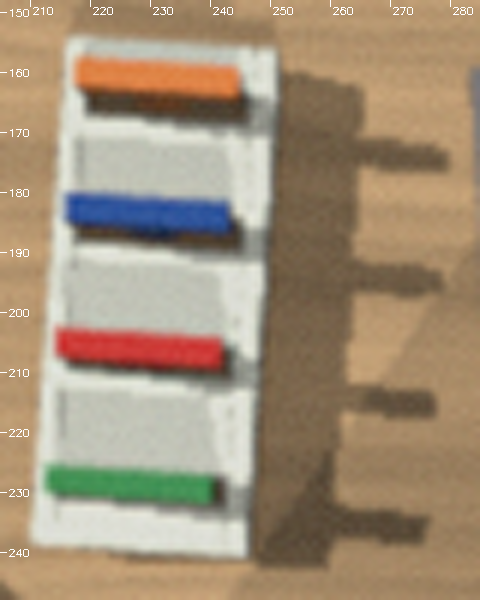

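View pics/c3.png

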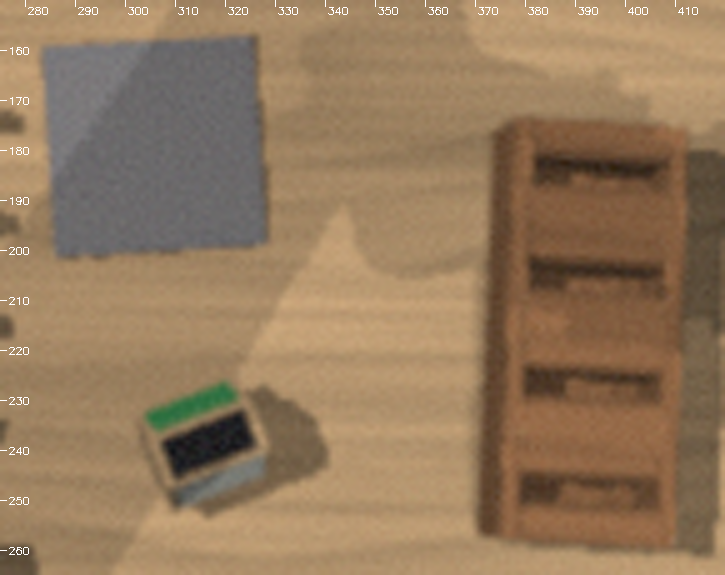

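View pics/c4.png

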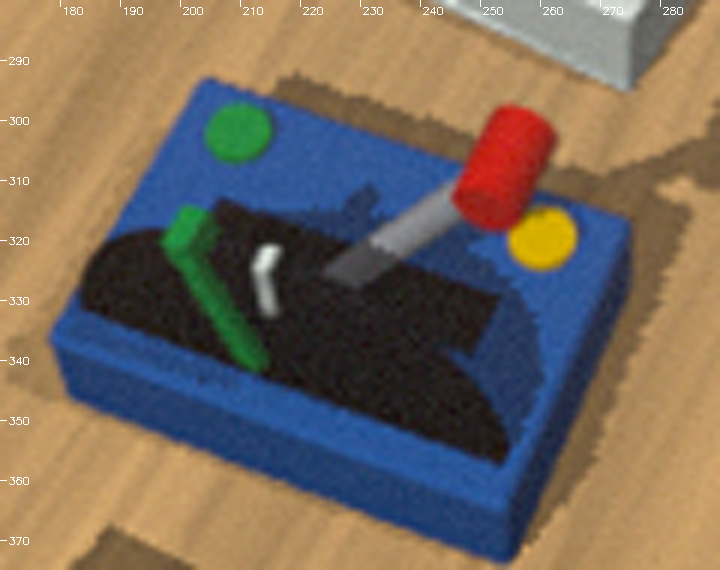

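```bash
cat >> h.py <<'E'
def fitrect(W,reg,zlo,zhi):
    u0,v0,u1,v1=reg;S=W[v0:v1,u0:u1].reshape(-1,3);S=S[(S[:,2]>zlo)&(S[:,2]<zhi)]
    r=cv2.minAreaRect((S[:,:2]*1000).astype(np.float32));return r,len(S),np.median(S[:,2])
E
python3 - <<'E'
from h import *
d=np.load("pics/top0.npy");W=cloud("top",d)
S=cloud("side",np.load("pics/side0.npy"))
for nm,reg,regs,z in [("desk",(130,185,192,260),(175,285,285,375),.045),("holder",(205,148,260,245),(180,200,300,295),.045),("rack",(368,168,420,266),(280,125,375,185),.05),("pad",(278,152,332,205),(225,175,295,220),.003)]:
    for w,r in((W,reg),(S,regs)):
        print(nm,fitrect(w,r,z-.004 if z>.01 else .0015,z+.004))
print("table",[np.nanmedian(w[a:b,c:e,2]) for w,a,b,c,e in((W,100,130,200,250),(W,270,300,320,400),(S,240,260,340,400))])
# image rays
for n,uv,z in [("top",(140,197),.045),("top",(179.5,194),.045),("top",(143.5,254),.045),("top",(184,251),.045),
 ("top",(216.5,154),.045),("top",(251,156),.045),("top",(210.5,239),.045),("top",(246.5,241),.045),
 ("top",(377.5,173.5),.05),("top",(411,176),.05),("top",(375,257.5),.05),("top",(409.5,260),.05),
 ("top",(283.5,159.5),.003),("top",(326,157),.003),("top",(286.5,201.5),.003),("top",(328.5,198.5),.003)]:
    print(uv,ptz(n,*uv,z).round(4))
E
```

```text
desk (((484.4568786621094, 353.5379333496094), (160.21502685546875, 107.68730163574219), 5.511316299438477), 1751, np.float64(0.0443438614838485))
desk (((484.291748046875, 355.685302734375), (161.02520751953125, 111.20013427734375), 5.174519062042236), 2451, np.float64(0.04628752118261337))
holder (((557.6727905273438, 170.05441284179688), (96.16510772705078, 230.1688690185547), 86.86212158203125), 1978, np.float64(0.04416722272082996))
holder (((560.8491821289062, 217.13873291015625), (192.58529663085938, 232.7031707763672), 87.26343536376953), 1845, np.float64(0.046567282049297276))
rack (((508.92120361328125, -272.4229431152344), (95.97708129882812, 230.80870056152344), 86.80626678466797), 2086, np.float64(0.04891099156264733))
rack (((510.696533203125, -270.6999816894531), (102.26049041748047, 231.35470581054688), 87.856689453125), 1315, np.float64(0.050455076262087784))
pad (((617.81103515625, -34.649688720703125), (149.05661010742188, 151.17074584960938), 0.4177858531475067), 1121, np.float64(0.0029198338956453185))
pad (((624.7970581054688, -44.19841766357422), (198.10910034179688, 181.11851501464844), 26.40787124633789), 2437, np.float64(0.0039493893575056616))
table [np.float64(-0.0011073814566378015), np.float64(-0.0009598714896963401), np.float64(0.0014084687643471372)]
(140, 197) [0.5547 0.4138 0.045 ]
(179.5, 194) [0.5637 0.3075 0.045 ]
(143.5, 254) [0.4019 0.4    0.045 ]
(184, 251) [0.4108 0.292  0.045 ]
(216.5, 154) [0.674  0.2098 0.045 ]
(251, 156) [0.6694 0.116  0.045 ]
(210.5, 239) [0.4434 0.2219 0.045 ]
(246.5, 241) [0.4387 0.1255 0.045 ]
(377.5, 173.5) [ 0.6245 -0.2291  0.05  ]
(411, 176) [ 0.6188 -0.322   0.05  ]
(375, 257.5) [ 0.3966 -0.2199  0.05  ]
(409.5, 260) [ 0.3901 -0.3141  0.05  ]
(283.5, 159.5) [0.6694 0.0256 0.003 ]
(326, 157) [ 0.6781 -0.0952  0.003 ]
(286.5, 201.5) [0.55   0.0166 0.003 ]
(328.5, 198.5) [ 0.5596 -0.102   0.003 ]
```

```bash
cat >> h.py <<'E'
from scipy.optimize import least_squares
DY=np.radians(5.3);DO=np.array([.4842,.3543,0])
def onlev(th,r,y,o=DO):
    c,s=np.cos(DY),np.sin(DY);x=r*np.sin(th)
    return np.array([o[0]+c*x-s*y,o[1]+s*x+c*y,.045+r*np.cos(th)])
def blob(im,reg,lo,hi):
    u0,v0,u1,v1=reg;h=cv2.cvtColor(im[v0:v1,u0:u1],cv2.COLOR_BGR2HSV);m=cv2.inRange(h,lo,hi)
    n,l,st,ce=cv2.connectedComponentsWithStats(m);k=1+np.argmax(st[1:,4]);return ce[k]+[u0,v0],st[k,4]
def throttle(t,s,reg=((130,180,185,262),(175,270,285,345))):
    r=[]
    for im,g in((t,reg[0]),(s,reg[1])):
        best=max((blob(im,g,(0,120,60),(8,255,255)),blob(im,g,(170,120,60),(180,255,255))),key=lambda q:q[1]);r.append(best[0])
    out=[]
    for use in((0,),(1,),(0,1)):
        f=lambda p:np.concatenate([proj(("top","side")[i],onlev(p[0],.115,p[1]))-r[i] for i in use])
        q=least_squares(f,[0,0]);out.append((np.degrees(q.x[0]).round(2),round(q.x[1]*1000,1),round(abs(q.fun).max(),2)))
    return r,out
E
python3 - <<'E'
from h import *
t=cv2.imread("pics/top0.png");s=cv2.imread("pics/side0.png")
print(throttle(t,s))
# pointer: draw candidates in side
for deg in range(0,50,5):
    th=np.radians(deg);print(deg,proj("side",onlev(th,.084,.042)).round(1),proj("side",onlev(th,.05,.042)).round(1),proj("top",onlev(th,.084,.042)).round(1))
print(proj("side",onlev(0,.073,.042)),proj("side",onlev(0,0,.042)))
crop("side0",185,305,225,350,16,"c5",5);crop("top0",125,205,150,235,20,"c6",5)
E
```

```text
([array([151.02040816, 245.71428571]), array([253.72687225, 307.17180617])], [(np.float64(-30.4), np.float64(2.9), np.float64(0.0)), (np.float64(-30.54), np.float64(-0.4), np.float64(0.0)), (np.float64(-30.39), np.float64(0.9), np.float64(0.83))])
0 [213.2 321. ] [215.1 330.9] [135.5 223.4]
5 [209.4 319.7] [212.9 330.2] [135.3 220.5]
10 [205.7 318.7] [210.8 329.5] [135.3 217.6]
15 [202.1 317.8] [208.7 329. ] [135.3 214.7]
20 [198.7 317.2] [206.7 328.6] [135.4 212. ]
25 [195.5 316.8] [204.9 328.4] [135.6 209.4]
30 [192.5 316.6] [203.1 328.2] [135.9 206.9]
35 [189.8 316.6] [201.4 328.2] [136.3 204.6]
40 [187.3 316.9] [199.9 328.3] [136.7 202.4]
45 [185.1 317.4] [198.6 328.5] [137.2 200.5]
[213.80056444 324.28531918] [217.77160514 344.29334681]
```

View pics/c5.png

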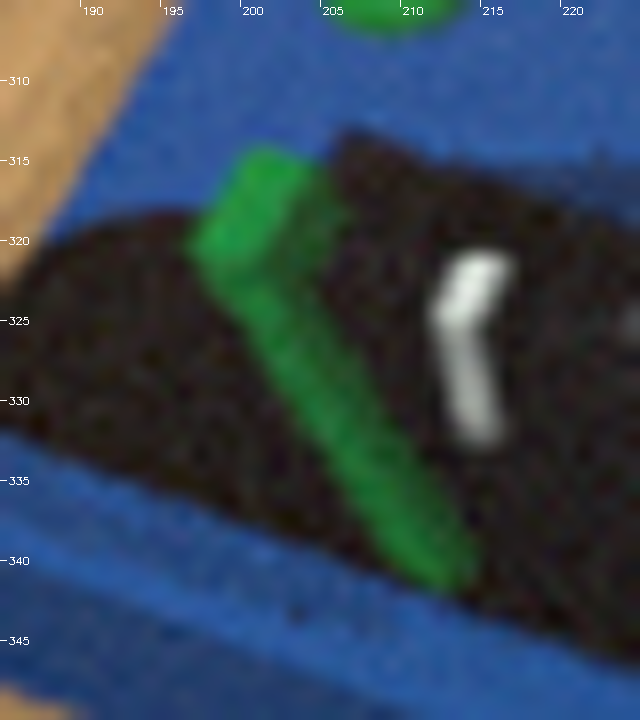

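View pics/c6.png

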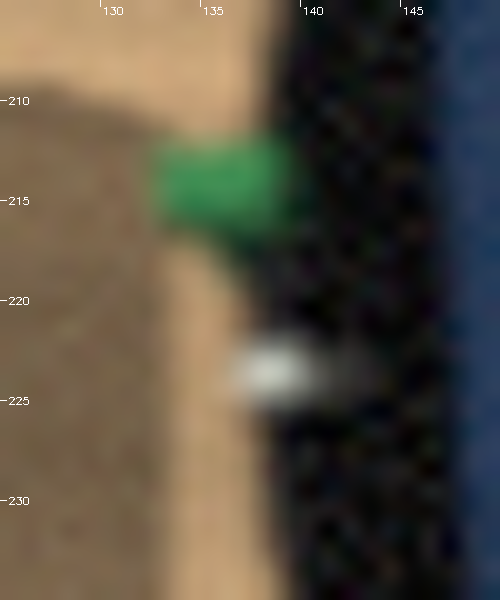

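```bash
cat >> h.py <<'E'
def down(yaw):  # tool z at yaw deg, y down
    a=np.radians(yaw);z=np.array([np.cos(a),np.sin(a),0]);y=np.array([0,0,-1.]);return np.column_stack([np.cross(y,z),y,z])
def plan(wps,s=None):
    """wps: list of (tcp xyz, Rot); prints rows relative to measured pose"""
    s=s or bot.read_state();p0=s["position"];R0=s["tcp_rot"];pp,pr=p0,R0
    print("at",p0.round(4),"t",round(s["time_s"],2),"op",round(s["opening"],3),"F",s["force"].round(1))
    for p,Rt in wps:
        p=np.asarray(p);sh=R0.T@(p-p0)*1000;rv=np.degrees(R.from_matrix(R0.T@Rt).as_rotvec())
        n=max(np.linalg.norm(p-pp)*1000/62.5,np.degrees(R.from_matrix(pr.T@Rt).magnitude())/10.7)
        print([float(round(q,1)) for q in sh]+[float(round(q,1)) for q in rv],"n>=%.1f"%n,"r=%.3f"%np.hypot(*p[:2]));pp,pr=p,Rt
E
python3 - <<'E'
from h import *
D=down(-84.7)
k=onlev(np.radians(-30.4),.115,0);print(k,onlev(0,.115,0))
plan([((.45,-.2,.3),D),((k[0],k[1],.25),D)])
E
```

```text
[0.42625491 0.3489246  0.14418907] [0.4842 0.3543 0.16  ]
at [ 0.2699 -0.563   0.2437] t 0.1 op 0.999 F [ 0.6 -0.5  1.1]
[-319.3, -55.8, -249.7, 0.1, 20.3, 0.0] n>=6.5 r=0.492
[-535.0, -4.7, -754.9, 0.1, 20.3, 0.0] n>=8.8 r=0.551
```

Request:
{"op": "jog_arm", "data": {
  "motion": [-319,-56,-250,0,20.3,0,-319,-56,-250,0,20.3,0,-319,-56,-250,0,20.3,0,-319,-56,-250,0,20.3,0,-319,-56,-250,0,20.3,0,-319,-56,-250,0,20.3,0,-319,-56,-250,0,20.3,0,-535,-5,-755,0,20.3,0,-535,-5,-755,0,20.3,0,-535,-5,-755,0,20.3,0,-535,-5,-755,0,20.3,0,-535,-5,-755,0,20.3,0,-535,-5,-755,0,20.3,0,-535,-5,-755,0,20.3,0,-535,-5,-755,0,20.3,0,-535,-5,-755,0,20.3,0,-535,-5,-755,0,20.3,0,-535,-5,-755,0,20.3,0,-535,-5,-755,0,20.3,0],
  "gripper": 0.6
}}

```text
time_s: 2.48
position: [0.4264, 0.347, 0.2495]
tcp_rot: [[-0.996, -0.001, 0.091], [-0.091, -0.001, -0.996], [0.001, -1.0, 0.001]]
force: [0.2, 0.4, -0.0]
opening: 0.598
```

Run:
```python
from h import *
D=down(-84.7)
k=onlev(np.radians(-30.4),.115,0)
plan([((k[0],k[1],k[2]+.003),D)])
print(bot.read_state()["joint_positions"])
```

```text
at [0.4264 0.347  0.2495] t 2.48 op 0.598 F [ 0.2  0.4 -0. ]
[-0.1, 102.4, -2.0, -0.0, -0.1, 0.0] n>=1.6 r=0.551
[ 2.75028843e+01  2.40952259e+01  9.26109176e+01 -2.32283647e-02
  6.33386808e+01  1.12312633e+02]
```

Request:
{"op": "jog_arm", "data": {
  "motion": [0,50,-2,0,0,0,0,85,-2,0,0,0,0,102,-2,0,0,0,0,102,-2,0,0,0]
}}

```text
time_s: 2.98
position: [0.4258, 0.3487, 0.1465]
tcp_rot: [[-0.996, -0.003, 0.09], [-0.09, -0.002, -0.996], [0.003, -1.0, 0.001]]
force: [0.2, 0.4, -0.3]
opening: 0.6
```

Request:
{"op": "jog_arm", "data": {
  "motion": [0,0,0,0,0,0,0,0,0,0,0,0,0,0,0,0,0,0,0,0,0,0,0,0,0,0,0,0,0,0],
  "gripper": 0.2
}}

```text
time_s: 3.6
position: [0.4262, 0.3497, 0.1482]
tcp_rot: [[-0.996, 0.0, 0.093], [-0.093, -0.001, -0.996], [-0.0, -1.0, 0.001]]
force: [-0.2, -5.4, 6.7]
opening: 0.341
```

Run:
```python
from h import *
D=down(-84.7)
s=bot.read_state();print(s["opening"]*87,s["force"],s["position"])
plan([(onlev(np.radians(a),.115,0)+[0,0,.003],D) for a in(-30.4,-22,-15,-8,0)])
```

```text
29.6759648575991 [-0.21098457 -5.39980121  6.69621214] [0.42618487 0.3497307  0.14815873]
at [0.4262 0.3497 0.1482] t 3.6 op 0.341 F [-0.2 -5.4  6.7]
[0.0, 1.0, 0.8, -0.1, 0.0, -0.0] n>=0.0 r=0.551
[-15.1, -6.5, 0.8, -0.1, 0.0, -0.0] n>=0.3 r=0.563
[-28.4, -10.9, 0.8, -0.1, 0.0, -0.0] n>=0.2 r=0.575
[-42.2, -13.7, 0.9, -0.1, 0.0, -0.0] n>=0.2 r=0.586
[-58.2, -14.8, 0.9, -0.1, 0.0, -0.0] n>=0.3 r=0.600
```

Request:
{"op": "jog_arm", "data": {
  "motion": [-7.5,-4,0,0,0,0,-15,-7.5,0,0,0,0,-22,-10,0,0,0,0,-28.5,-12,0,0,0,0,-35,-13.5,0,0,0,0,-42,-14.7,0,0,0,0,-50,-15.5,0,0,0,0,-58,-15.8,0,0,0,0,-58,-15.8,0,0,0,0,-58,-15.8,0,0,0,0]
}}

```text
time_s: 4.85
position: [0.4839, 0.355, 0.1637]
tcp_rot: [[-0.996, -0.001, 0.093], [-0.093, -0.002, -0.996], [0.001, -1.0, 0.002]]
force: [-0.8, -5.8, 4.8]
opening: 0.346
```

Run:
```python
from h import *
t,_=cap("top","t1");s,_=cap("side","s1");crop("side0",0,0,5,5,1,"x")
crop("s1",180,270,260,345,8,"c7",10)
print(throttle(t,s,((130,180,185,262),(175,260,285,345))))
plan([(onlev(0,.115,0)+[0,0,.003],down(-84.7))])
```

```text
Traceback (most recent call last):
  File "h.py", line 47, in throttle
    best=max((blob(im,g,(0,120,60),(8,255,255)),blob(im,g,(170,120,60),(180,255,255))),key=lambda q:q[1]);r.append(best[0])
              ~~~~^^^^^^^^^^^^^^^^^^^^^^^^^^^^^
  File "h.py", line 43, in blob
    n,l,st,ce=cv2.connectedComponentsWithStats(m);k=1+np.argmax(st[1:,4]);return ce[k]+[u0,v0],st[k,4]
                                                      ~~~~~~~~~^^^^^^^^^^
ValueError: attempt to get argmax of an empty sequence
```

View pics/c7.png

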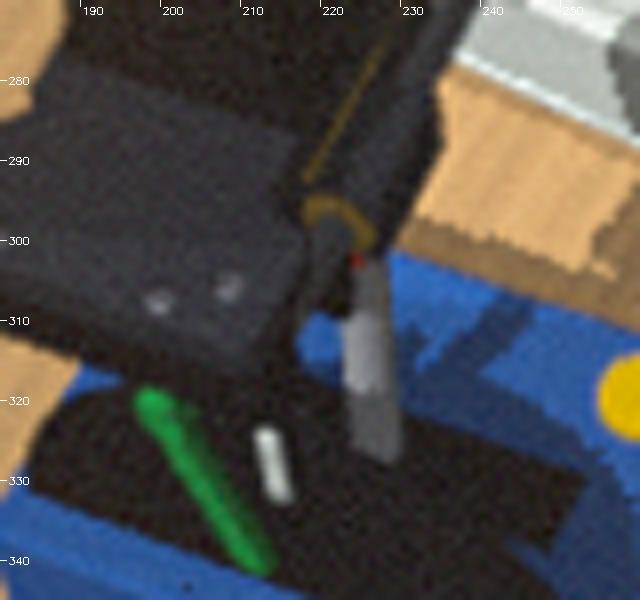

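Request:
{"op": "jog_arm", "data": {
  "motion": [0,0,0,0,0,0,0,0,0,0,0,0,0,0,0,0,0,0,0,-30,0,0,0,0,0,-90,0,0,0,0,0,-150,0,0,0,0,0,-150,-200,0,0,0,0,-150,-200,0,0,0,0,-150,-200,0,0,0,0,-150,-200,0,0,0],
  "gripper": 0.6
}}

```text
time_s: 6.2
position: [0.4637, 0.5589, 0.3124]
tcp_rot: [[-0.995, -0.0, 0.097], [-0.097, 0.002, -0.995], [0.0, -1.0, -0.002]]
force: [-0.9, 0.5, -0.1]
opening: 0.598
```

Run:
```python
from h import *
t,_=cap("top","t2");s,_=cap("side","s2")
crop("t2",125,185,195,260,8,"c7",10)
crop("s2",185,280,260,350,8,"c8",10)
try: print(throttle(t,s,((130,200,185,240),(205,280,245,320))))
except Exception as e: print(e)
```

```text
([array([147.2962963 , 222.99074074]), array([224.        , 292.12888889])], [(np.float64(-1.74), np.float64(3.7), np.float64(0.0)), (np.float64(-1.58), np.float64(-0.5), np.float64(0.0)), (np.float64(-1.73), np.float64(1.2), np.float64(1.05))])
```

View pics/c7.png

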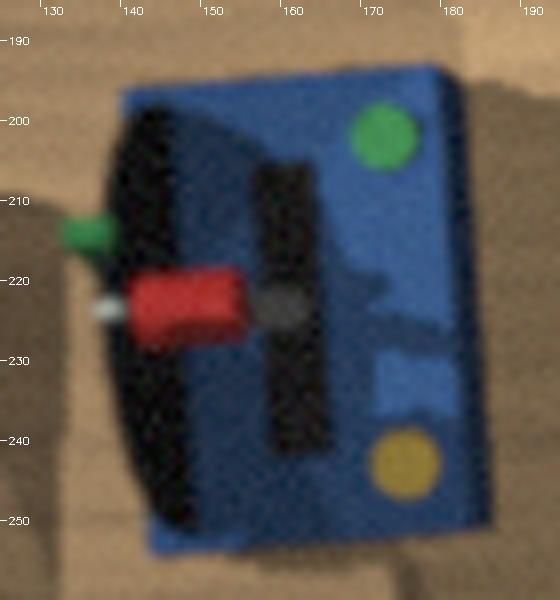

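View pics/c8.png

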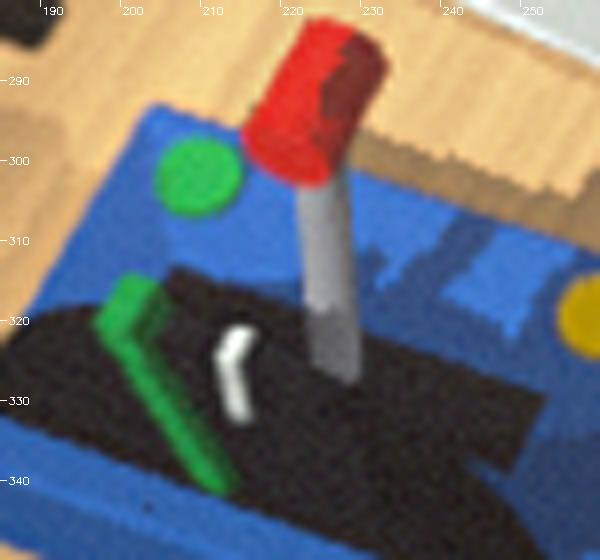

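Run:
```python
from h import *
for a in(-3,-2,-1,0,1,2): 
    th=np.radians(a);print(a,[proj(n,onlev(th,r,y)).round(1) for n in("side","top") for r,y in((.115,0),(.074,.036),(.074,.05))])
```

```text
-3 [array([225.4, 292.9]), array([217.3, 321.9]), array([213.7, 328.6]), array([148.9, 223.9]), array([139.3, 224.9]), array([133.7, 225.4])]
-2 [array([224.3, 292.5]), array([216.6, 321.7]), array([213. , 328.3]), array([148.9, 223.1]), array([139.3, 224.4]), array([133.7, 224.9])]
-1 [array([223.3, 292.2]), array([215.9, 321.4]), array([212.3, 328. ]), array([148.8, 222.2]), array([139.2, 223.9]), array([133.6, 224.3])]
0 [array([222.2, 291.8]), array([215.3, 321.2]), array([211.7, 327.8]), array([148.7, 221.4]), array([139.2, 223.4]), array([133.6, 223.8])]
1 [array([221.2, 291.4]), array([214.6, 320.9]), array([211. , 327.5]), array([148.7, 220.6]), array([139.2, 222.8]), array([133.6, 223.3])]
2 [array([220.1, 291.1]), array([214. , 320.7]), array([210.3, 327.3]), array([148.6, 219.7]), array([139.1, 222.3]), array([133.6, 222.8])]
```

Run:
```python
from h import *
for a in(-4,-3,-2,-1,0,1): 
    th=np.radians(a);L=np.array([proj("side",onlev(th,r,0)) for r in np.linspace(0,.115,200)])
    print(a,[np.interp(v,L[::-1,1],L[::-1,0]).round(1) for v in(304,310,315,320,326)])
im=cv2.imread("pics/s2.png").astype(int)
for v in(304,307,310,313,316,319,322,325):
    print(v,[tuple(im[v,u]) [2] for u in range(216,236)],[int(im[v,u,0]-im[v,u,2]) for u in range(216,236)])
```

```text
-4 [np.float64(226.7), np.float64(226.9), np.float64(227.0), np.float64(227.1), np.float64(227.3)]
-3 [np.float64(226.0), np.float64(226.4), np.float64(226.7), np.float64(227.0), np.float64(227.3)]
-2 [np.float64(225.3), np.float64(225.9), np.float64(226.3), np.float64(226.8), np.float64(227.3)]
-1 [np.float64(224.7), np.float64(225.4), np.float64(226.0), np.float64(226.6), np.float64(227.3)]
0 [np.float64(224.0), np.float64(224.9), np.float64(225.7), np.float64(226.4), np.float64(227.3)]
1 [np.float64(223.4), np.float64(224.5), np.float64(225.4), np.float64(226.3), np.float64(227.3)]
304 [np.int64(69), np.int64(72), np.int64(71), np.int64(57), np.int64(65), np.int64(79), np.int64(160), np.int64(164), np.int64(153), np.int64(141), np.int64(121), np.int64(99), np.int64(95), np.int64(69), np.int64(67), np.int64(65), np.int64(64), np.int64(60), np.int64(64), np.int64(62)] [145, 141, 140, 153, 153, 137, 17, 8, 8, 7, 6, -2, 35, 142, 143, 145, 142, 146, 147, 143]
307 [np.int64(67), np.int64(71), np.int64(67), np.int64(67), np.int64(57), np.int64(68), np.int64(135), np.int64(155), np.int64(
[... 1768 characters left out ...]
int64(52), np.int64(36), np.int64(45), np.int64(40), np.int64(50), np.int64(35), np.int64(63), np.int64(90), np.int64(94), np.int64(95), np.int64(100), np.int64(104), np.int64(103), np.int64(55), np.int64(47), np.int64(51), np.int64(53), np.int64(51), np.int64(55)] [2, -7, -3, -7, -7, -10, -1, -2, 2, 3, 2, 5, 2, 2, -1, 4, 11, 26, 58, 79]
325 [np.int64(41), np.int64(47), np.int64(51), np.int64(48), np.int64(44), np.int64(54), np.int64(52), np.int64(54), np.int64(88), np.int64(93), np.int64(100), np.int64(105), np.int64(109), np.int64(105), np.int64(55), np.int64(43), np.int64(46), np.int64(45), np.int64(42), np.int64(46)] [-1, -4, -2, -5, 0, -6, 0, -3, 0, 4, 1, 3, 2, 4, 0, -3, -8, -3, -7, -8]
```

Run:
```python
from h import *
D=down(-84.7);k=onlev(np.radians(-1.8),.115,0)+[0,-.0005,.003]
plan([(k+[0,0,.1],D),(k,D)])
```

```text
at [0.4645 0.5563 0.3124] t 6.3 op 0.595 F [ 0.4 -0.2  0.8]
[3.2, 49.5, 203.4, -0.0, 0.1, 0.0] n>=3.4 r=0.597
[3.1, 149.5, 203.4, -0.0, 0.1, 0.0] n>=1.6 r=0.597
```

Request:
{"op": "jog_arm", "data": {
  "motion": [3,49,203,0,0,0,3,49,203,0,0,0,3,49,203,0,0,0,3,49,203,0,0,0,3,49,203,0,0,0,3,100,203,0,0,0,3,135,203,0,0,0,3,149,203,0,0,0,3,149,203,0,0,0]
}}

```text
time_s: 7.42
position: [0.4813, 0.3535, 0.1641]
tcp_rot: [[-0.996, -0.0, 0.093], [-0.093, 0.0, -0.996], [0.0, -1.0, -0.0]]
force: [-0.5, 0.6, 0.7]
opening: 0.604
```

Request:
{"op": "jog_arm", "data": {
  "motion": [0,0,0,0,0,0,0,0,0,0,0,0,0,0,0,0,0,0,0,0,0,0,0,0,-1.8,0,0,0,0,0,-3.6,0,0,0,0,0,-3.6,0,0,0,0,0,-3.6,0,0,0,0,0],
  "gripper": 0.2
}}

```text
time_s: 8.43
position: [0.4837, 0.3547, 0.1656]
tcp_rot: [[-0.996, -0.001, 0.091], [-0.091, 0.004, -0.996], [0.001, -1.0, -0.004]]
force: [-2.7, 5.4, 3.1]
opening: 0.338
```

Request:
{"op": "jog_arm", "data": {
  "motion": [0,0,0,0,0,0,0,0,0,0,0,0,0,0,0,0,0,0,0,-30,0,0,0,0,0,-90,0,0,0,0,0,-150,0,0,0,0,0,-150,-200,0,0,0,0,-150,-200,0,0,0,0,-150,-200,0,0,0,0,-150,-200,0,0,0],
  "gripper": 0.6
}}

```text
time_s: 9.68
position: [0.465, 0.5553, 0.3133]
tcp_rot: [[-0.995, -0.0, 0.096], [-0.096, 0.001, -0.995], [0.0, -1.0, -0.001]]
force: [-0.1, -0.9, -0.6]
opening: 0.601
```

Run:
```python
from h import *
t,_=cap("top","t3");s,_=cap("side","s3")
crop("t3",125,185,195,260,8,"c7",10)
crop("s3",185,280,260,350,8,"c8",10)
print(throttle(t,s,((130,200,185,240),(205,280,245,320))))
```

```text
([array([147.25225225, 222.12612613]), array([222.90393013, 291.67248908])], [(np.float64(-0.71), np.float64(3.7), np.float64(0.0)), (np.float64(-0.5), np.float64(-0.7), np.float64(0.0)), (np.float64(-0.68), np.float64(1.1), np.float64(1.07))])
```

View pics/c7.png

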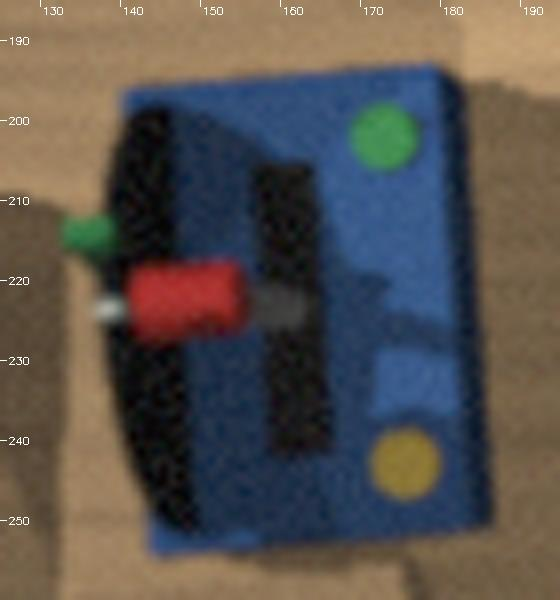

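View pics/c8.png

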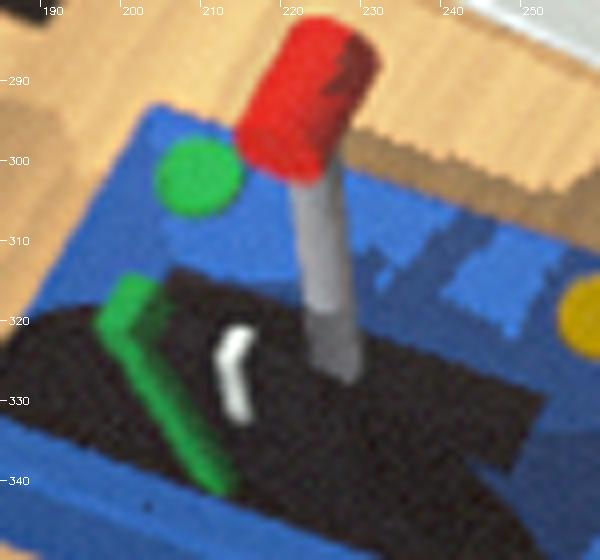

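Run:
```python
from h import *
d=np.load("pics/t3.npy");W=cloud("top",d)
for nm,reg in [("orange",(212,154,250,168)),("blue",(212,177,250,190)),("red",(210,200,248,212)),("green",(208,223,246,235))]:
    print(nm,fitrect(W,reg,.1,.115))
for nm,c in [("orange",((217.5,157.5),(244.5,159.5),(217.5,163),(244,164.5))),("blue",((216,180),(243.5,182),(216,185.5),(243,187))),("red",((214.5,202),(242,204.5),(214.5,207.5),(242,209.5))),("green",((212.8,225),(240.5,227.5),(212.5,230),(240,232.2)))]:
    P=np.array([ptz("top",*q,.108) for q in c]);print(nm,P.mean(0).round(4),"w",np.linalg.norm(P[0]-P[1]).round(4),"t",np.linalg.norm(P[0]-P[2]).round(4), np.degrees(np.arctan2(*(P[0]-P[1])[:2])).round(1))
ho=np.array([.5575,.1690]);a=np.radians(-3.1)
for k in(-1.5,-.5,.5,1.5): print((ho+k*.058*np.array([np.cos(a),np.sin(a)])).round(4))
crop("t3",205,148,255,245,6,"c9",5)
```

```text
orange (((644.565185546875, 166.2090301513672), (70.47383117675781, 13.779359817504883), 86.5364761352539), 148, np.float64(0.10704014764169467))
blue (((586.4259643554688, 167.80027770996094), (69.26764678955078, 13.14487075805664), 86.76199340820312), 149, np.float64(0.1073650438899314))
red (((528.5242919921875, 171.6621551513672), (68.90773010253906, 12.8421049118042), 89.27388000488281), 143, np.float64(0.1073775758929092))
green (((470.7658386230469, 174.8855743408203), (70.47498321533203, 12.702445030212402), 86.883056640625), 142, np.float64(0.10752320191308651))
orange [0.6422 0.1648 0.108 ] w 0.0692 t 0.0142 3.7
blue [0.5843 0.167  0.108 ] w 0.0701 t 0.0141 3.7
red [0.5275 0.1697 0.108 ] w 0.0699 t 0.014 4.7
green [0.4697 0.1734 0.108 ] w 0.0702 t 0.0126 4.7
[0.4706 0.1737]
[0.5285 0.1706]
[0.5865 0.1674]
[0.6444 0.1643]
```

View pics/c9.png

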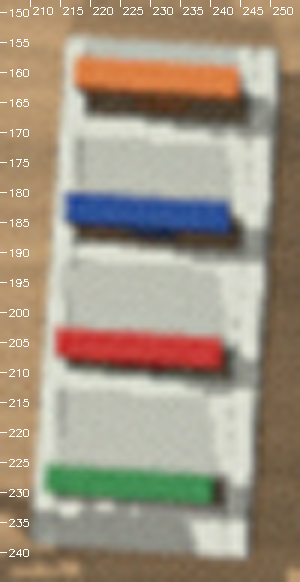

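```bash
cat >> h.py <<'E'
PAN=dict(orange=(.6440,.1655),blue=(.586,.1675),red=(.528,.1707),green=(.4703,.1742))
RO=np.array([.509,-.272]);RY=-2.8
def slot(k): a=np.radians(RY);return RO+(k-1.5)*.058*np.array([np.cos(a),np.sin(a)])
E
python3 - <<'E'
from h import *
H=down(-3.3);p=PAN["orange"]
plan([((*p,.24),H),((*p,.083),H)])
E
```

```text
at [0.4657 0.5529 0.3133] t 9.78 op 0.598 F [ 1.1  0.  -0. ]
[-141.0, 73.6, 402.4, -0.0, -81.3, 0.1] n>=7.6 r=0.665
[-141.2, 230.6, 402.2, -0.0, -81.3, 0.1] n>=2.5 r=0.665
```

Request:
{"op": "jog_arm", "data": {
  "motion": [-141,73,402,0,-81.3,0,-141,73,402,0,-81.3,0,-141,73,402,0,-81.3,0,-141,73,402,0,-81.3,0,-141,73,402,0,-81.3,0,-141,73,402,0,-81.3,0,-141,73,402,0,-81.3,0,-141,73,402,0,-81.3,0,-141,73,402,0,-81.3,0,-141,73,402,0,-81.3,0,-141,73,402,0,-81.3,0,-141,73,402,0,-81.3,0],
  "gripper": 0.4
}}

```text
time_s: 11.28
position: [0.6435, 0.1655, 0.2416]
tcp_rot: [[-0.059, 0.0, 0.998], [-0.998, -0.0, -0.059], [0.0, -1.0, 0.0]]
force: [1.3, 0.3, -0.4]
opening: 0.401
```

Run:
```python
from h import *
H=down(-3.3);p=PAN["orange"]
plan([((*p,.083),H)])
```

```text
at [0.6435 0.1655 0.2416] t 11.28 op 0.401 F [ 1.3  0.3 -0.4]
[-0.1, 158.6, 0.4, -0.0, -0.1, 0.0] n>=2.5 r=0.665
```

Request:
{"op": "jog_arm", "data": {
  "motion": [0,55,0,0,0,0,0,105,0,0,0,0,0,145,0,0,0,0,0,158,0,0,0,0,0,158,0,0,0,0]
}}

```text
time_s: 11.9
position: [0.6438, 0.1651, 0.0831]
tcp_rot: [[-0.059, -0.001, 0.998], [-0.998, -0.0, -0.059], [0.0, -1.0, -0.001]]
force: [-0.1, -0.0, -1.0]
opening: 0.398
```

Request:
{"op": "jog_arm", "data": {
  "motion": [0,0,0,0,0,0,0,0,0,0,0,0,0,0,0,0,0,0,0,0,0,0,0,0,0,-20,0,0,0,0,0,-50,0,0,0,0,0,-100,0,0,0,0,0,-150,0,0,0,0,0,-150,0,0,0,0],
  "gripper": 0.05
}}

```text
time_s: 13.02
position: [0.6466, 0.1652, 0.2399]
tcp_rot: [[-0.059, 0.011, 0.998], [-0.998, 0.001, -0.059], [-0.002, -1.0, 0.011]]
force: [-0.2, 0.6, -0.9]
opening: 0.14
```

Run:
```python
from h import *
s=bot.read_state();print(s["opening"]*87)
t,_=cap("top","t4");s,_=cap("side","s4");crop("s4",150,130,330,300,4,"c10",20)
H=down(RY);q=slot(3);plan([((*q,.238),H)])
```

```text
12.209218522682372
at [0.6434 0.1647 0.2345] t 13.12 op 0.14 F [ 0.2 -0.9 -1. ]
[443.0, -3.6, -21.2, -0.0, -0.6, -0.0] n>=7.1 r=0.657
```

View pics/c10.png

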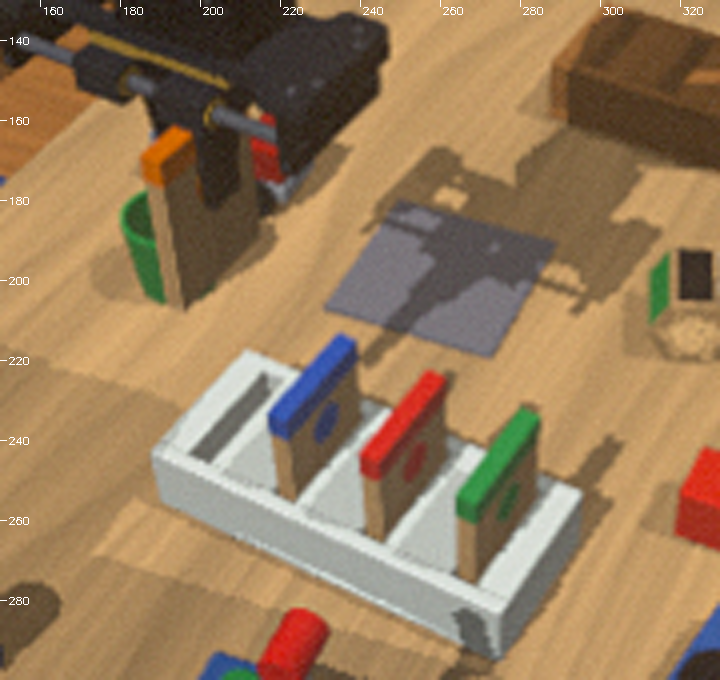

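Request:
{"op": "jog_arm", "data": {
  "motion": [443,-3,-21,0,-0.6,0,443,-3,-21,0,-0.6,0,443,-3,-21,0,-0.6,0,443,-3,-21,0,-0.6,0,443,-3,-21,0,-0.6,0,443,-3,-21,0,-0.6,0,443,-3,-21,0,-0.6,0,443,-3,-21,0,-0.6,0,443,-3,-21,0,-0.6,0,443,-3,-21,0,-0.6,0,443,-3,-21,0,-0.6,0]
}}

```text
time_s: 14.5
position: [0.5968, -0.2743, 0.2362]
tcp_rot: [[-0.047, -0.001, 0.999], [-0.999, 0.001, -0.047], [-0.001, -1.0, -0.001]]
force: [0.6, -0.9, -1.1]
opening: 0.139
```

Run:
```python
from h import *
t,d=cap("top","t5");s,_=cap("side","s5");crop("t5",360,120,430,270,5,"c11",10);crop("s5",270,60,390,190,5,"c12",10)
H=down(RY);q=slot(3);plan([((*q,.238),H),((*q,.086),H)])
W=cloud("top",d);print(fitrect(W,(360,130,430,270),.046,.054))
```

```text
at [ 0.5969 -0.2748  0.2365] t 14.6 op 0.139 F [ 0.6  0.5 -1.5]
[1.5, -1.5, -0.9, 0.0, 0.1, -0.0] n>=0.0 r=0.657
[1.5, 150.5, -0.9, 0.0, 0.1, -0.0] n>=2.4 r=0.657
(((509.067626953125, -272.4659423828125), (95.49947357177734, 231.0205535888672), 87.2417221069336), 1875, np.float64(0.048853427336093214))
```

View pics/c11.png

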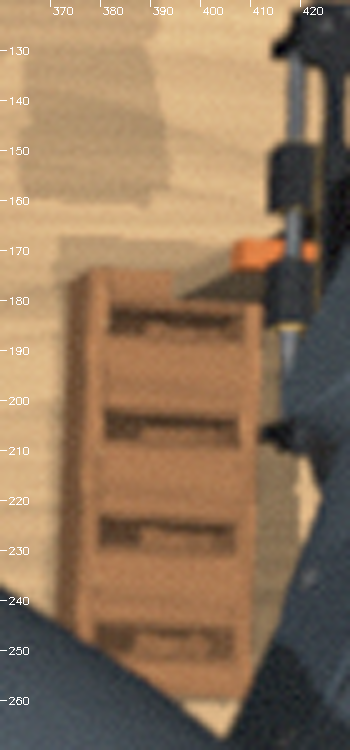

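View pics/c12.png

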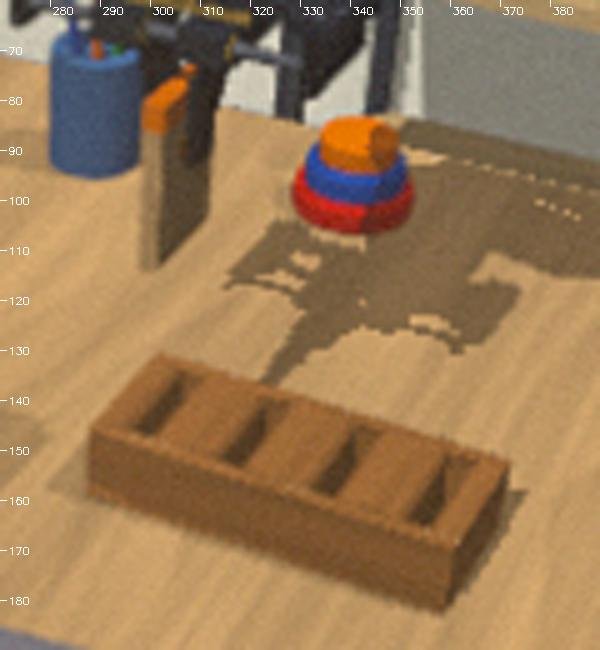

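Run:
```python
from h import *
a=np.radians(RY);ex=np.array([np.cos(a),np.sin(a)]);ey=np.array([-ex[1],ex[0]])
c=np.array([.5969,-.2748])
for zz in(.1615,.2615):
  for sx in(-6,6):
    for sy in(-35,35):
        p=c+ex*sx/1e3+ey*sy/1e3;print("panel",zz,sx,sy,proj("side",(*p,zz)).round(1),proj("top",(*p,zz)).round(1))
for k in(0,3):
  for sx in(-11.25,11.25):
    for sy in(-38,38):
        p=slot(k)+ex*sx/1e3+ey*sy/1e3;print("slot",k,sx,sy,proj("side",(*p,.05)).round(1),proj("top",(*p,.05)).round(1))
for sx in(-115,115):
    for sy in(-48,48):
        p=RO+ex*sx/1e3+ey*sy/1e3;print("rack",sx,sy,proj("side",(*p,.05)).round(1),proj("top",(*p,.05)).round(1))
```

```text
panel 0.1615 -6 -35 [311.8 103.1] [422.8 180.7]
panel 0.1615 -6 35 [301.1 114.2] [394.7 178.9]
panel 0.1615 6 -35 [308.  102.1] [422.9 175.8]
panel 0.1615 6 35 [297.2 113. ] [394.9 174.1]
panel 0.2615 -6 -35 [314.1  70.8] [440.6 174. ]
panel 0.2615 -6 35 [302.9  81. ] [409.5 172. ]
panel 0.2615 6 -35 [310.2  69.8] [440.8 168.6]
panel 0.2615 6 35 [298.8  79.9] [409.6 166.6]
slot 0 -11.25 -38 [365.9 152.2] [406.1 253. ]
slot 0 -11.25 38 [356.8 166.2] [378.4 251.5]
slot 0 11.25 -38 [358.6 149.9] [406.4 244.6]
slot 0 11.25 38 [349.3 163.7] [378.7 243.1]
slot 3 -11.25 -38 [311.9 135.3] [408.2 189. ]
slot 3 -11.25 38 [300.9 148. ] [380.8 187.4]
slot 3 11.25 -38 [305.3 133.3] [408.5 180.9]
slot 3 11.25 38 [294.1 145.8] [381.1 179.2]
rack -115 -48 [372.4 152.1] [409.6 259.4]
rack -115 48 [361.2 170. ] [374.5 257.5]
rack 115 -48 [301.8 130.2] [412.3 175.1]
rack 115 48 [287.5 145.9] [377.7 172.9]
```

Run:
```python
from h import *
crop("t5",395,155,435,195,15,"c13",5);crop("s5",285,60,325,125,10,"c14",5)
d=np.load("pics/t5.npy");W=cloud("top",d);im=cv2.imread("pics/t5.png")
for v in(169,171,173): print([(u,W[v,u].round(3).tolist()) for u in range(404,416,2)])
```

```text
[(404, [0.647, -0.321, -0.002]), (406, [0.603, -0.239, 0.243]), (408, [0.6, -0.238, 0.257]), (410, [0.599, -0.241, 0.261]), (412, [0.6, -0.246, 0.259]), (414, [0.6, -0.251, 0.257])]
[(404, [0.6, -0.239, 0.23]), (406, [0.597, -0.237, 0.246]), (408, [0.595, -0.238, 0.258]), (410, [0.595, -0.241, 0.261]), (412, [0.596, -0.247, 0.256]), (414, [0.595, -0.251, 0.26])]
[(404, [0.595, -0.238, 0.233]), (406, [0.593, -0.237, 0.246]), (408, [0.591, -0.239, 0.255]), (410, [0.591, -0.241, 0.26]), (412, [0.591, -0.246, 0.259]), (414, [0.585, -0.236, 0.296])]
```

View pics/c13.png

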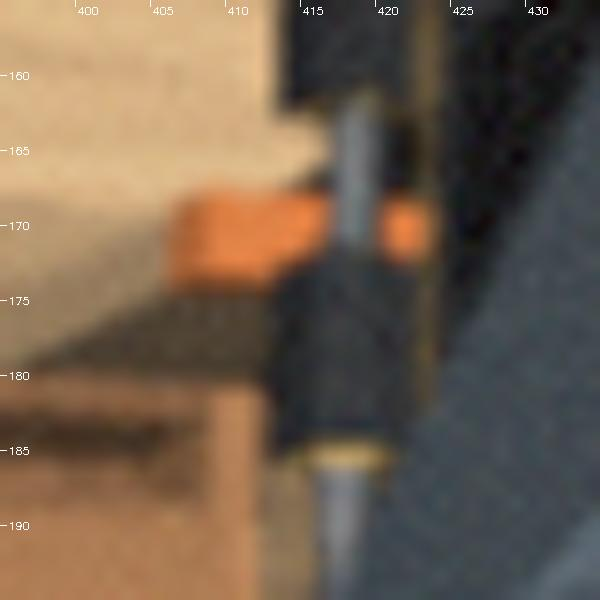

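View pics/c14.png

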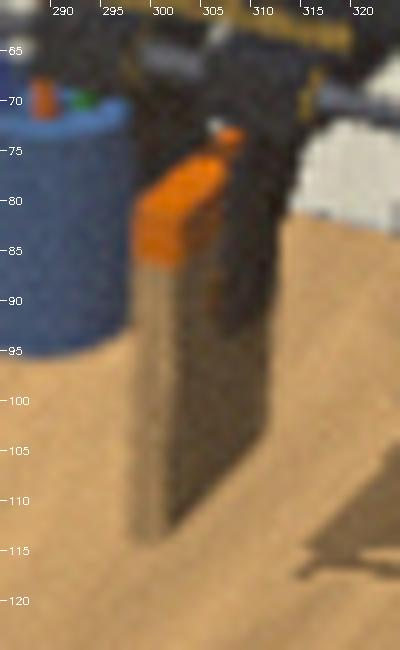

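Request:
{"op": "jog_arm", "data": {
  "motion": [1.5,40,-1,0,0,0,1.5,80,-1,0,0,0,1.5,100,-1,0,0,0,1.5,115,-1,0,0,0,1.5,122,-1,0,0,0,1.5,130,-1,0,0,0,1.5,140,-1,0,0,0,1.5,148,-1,0,0,0,1.5,152,-1,0,0,0,1.5,152,-1,0,0,0]
}}

```text
time_s: 15.85
position: [0.5961, -0.2779, 0.0865]
tcp_rot: [[-0.049, 0.001, 0.999], [-0.999, -0.001, -0.049], [0.001, -1.0, 0.001]]
force: [-2.2, 1.5, 9.2]
opening: 0.139
```

Run:
```python
from h import *
s=bot.read_state();print(s["position"].round(4),s["force"].round(1),s["moment"].round(2))
```

```text
[ 0.5961 -0.2779  0.0865] [-2.2  1.5  9.2] [ 0.32  0.25 -0.03]
```

Request:
{"op": "jog_arm", "data": {
  "motion": [0,0,0,0,0,0,0,0,0,0,0,0,0,0,0,0,0,0,0,-40,0,0,0,0,0,-100,0,0,0,0,0,-155,0,0,0,0,0,-155,0,0,0,0],
  "gripper": 0.36
}}

```text
time_s: 16.73
position: [0.5982, -0.2795, 0.2451]
tcp_rot: [[-0.049, 0.01, 0.999], [-0.999, -0.007, -0.049], [0.006, -1.0, 0.01]]
force: [0.6, 0.2, 0.7]
opening: 0.361
```

Run:
```python
from h import *
s,_=cap("side","s6");crop("s6",270,80,390,190,5,"c12",10)
H=down(-3.3);p=PAN["blue"];plan([((*p,.24),H)])
```

```text
at [ 0.5965 -0.2784  0.2419] t 16.77 op 0.361 F [-0.6  0.1 -0.9]
[-444.8, 0.5, -32.3, -0.3, 0.5, 0.2] n>=7.1 r=0.609
```

View pics/c12.png

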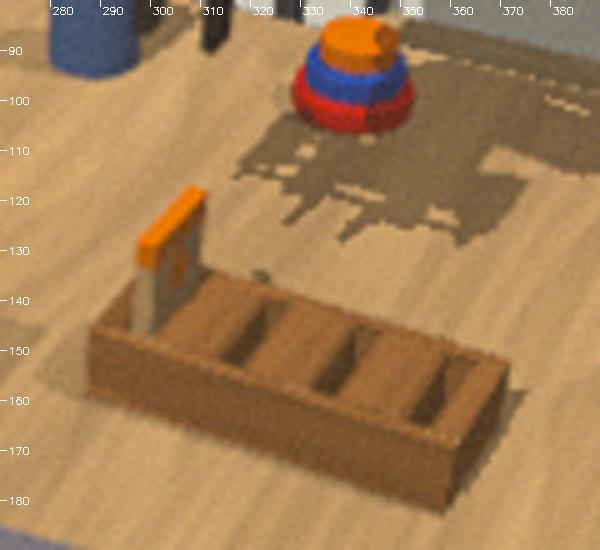

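Request:
{"op": "jog_arm", "data": {
  "motion": [-445,0,-32,0,0.5,0,-445,0,-32,0,0.5,0,-445,0,-32,0,0.5,0,-445,0,-32,0,0.5,0,-445,0,-32,0,0.5,0,-445,0,-32,0,0.5,0,-445,0,-32,0,0.5,0,-445,0,-32,0,0.5,0,-445,0,-32,0,0.5,0,-445,0,-32,0,0.5,0,-445,0,-32,0,0.5,0],
  "gripper": 0.4
}}

```text
time_s: 18.15
position: [0.5855, 0.1666, 0.2391]
tcp_rot: [[-0.06, -0.001, 0.998], [-0.998, -0.0, -0.06], [0.0, -1.0, -0.001]]
force: [-0.7, -0.7, 0.2]
opening: 0.402
```

Run:
```python
from h import *
H=down(-3.3);p=PAN["blue"];plan([((*p,.083),H)])
```

```text
at [0.5855 0.1666 0.2391] t 18.15 op 0.402 F [-0.7 -0.7  0.2]
[-1.0, 156.1, 0.5, 0.0, -0.1, 0.0] n>=2.5 r=0.609
```

Request:
{"op": "jog_arm", "data": {
  "motion": [-0.5,55,0.5,0,0,0,-0.5,105,0.5,0,0,0,-0.5,145,0.5,0,0,0,-0.5,156,0.5,0,0,0,-0.5,156,0.5,0,0,0]
}}

```text
time_s: 18.77
position: [0.5862, 0.1681, 0.0834]
tcp_rot: [[-0.059, -0.0, 0.998], [-0.998, -0.0, -0.059], [0.0, -1.0, -0.0]]
force: [0.1, 0.4, 0.2]
opening: 0.404
```

Request:
{"op": "jog_arm", "data": {
  "motion": [0,0,0,0,0,0,0,0,0,0,0,0,0,0,0,0,0,0,0,0,0,0,0,0,0,-20,0,0,0,0,0,-50,0,0,0,0,0,-100,0,0,0,0,0,-155,0,0,0,0,0,-155,0,0,0,0,0,-155,0,0,0,0],
  "gripper": 0.05
}}

```text
time_s: 20.02
position: [0.5849, 0.1688, 0.2378]
tcp_rot: [[-0.057, -0.002, 0.998], [-0.998, -0.0, -0.057], [0.0, -1.0, -0.001]]
force: [0.1, -0.1, -1.4]
opening: 0.134
```

Run:
```python
from h import *
H=down(RY);q=slot(2);plan([((*q,.238),H)])
```

```text
at [0.5849 0.1688 0.2378] t 20.02 op 0.134 F [ 0.1 -0.1 -1.4]
[444.1, -0.1, -21.5, 0.1, -0.5, 0.0] n>=7.1 r=0.603
```

Request:
{"op": "jog_arm", "data": {
  "motion": [444,0,-21,0,-0.5,0,444,0,-21,0,-0.5,0,444,0,-21,0,-0.5,0,444,0,-21,0,-0.5,0,444,0,-21,0,-0.5,0,444,0,-21,0,-0.5,0,444,0,-21,0,-0.5,0,444,0,-21,0,-0.5,0,444,0,-21,0,-0.5,0,444,0,-21,0,-0.5,0,444,0,-21,0,-0.5,0,444,0,-21,0,-0.5,0]
}}

```text
time_s: 21.52
position: [0.5396, -0.272, 0.2385]
tcp_rot: [[-0.047, 0.0, 0.999], [-0.999, 0.0, -0.047], [-0.0, -1.0, 0.0]]
force: [-0.5, 0.2, -0.7]
opening: 0.132
```

Run:
```python
from h import *
H=down(RY);q=slot(2);plan([((*q,.086),H)])
```

```text
at [ 0.5396 -0.272   0.2385] t 21.52 op 0.132 F [-0.5  0.2 -0.7]
[1.5, 152.5, -1.6, -0.0, 0.1, -0.0] n>=2.4 r=0.603
```

Request:
{"op": "jog_arm", "data": {
  "motion": [1.5,40,-1.5,0,0,0,1.5,80,-1.5,0,0,0,1.5,102,-1.5,0,0,0,1.5,117,-1.5,0,0,0,1.5,124,-1.5,0,0,0,1.5,132,-1.5,0,0,0,1.5,142,-1.5,0,0,0,1.5,150,-1.5,0,0,0,1.5,154,-1.5,0,0,0,1.5,154,-1.5,0,0,0]
}}

```text
time_s: 22.78
position: [0.5381, -0.2748, 0.0862]
tcp_rot: [[-0.049, 0.001, 0.999], [-0.999, -0.001, -0.049], [0.001, -1.0, 0.001]]
force: [-1.0, 2.0, 10.7]
opening: 0.137
```

Request:
{"op": "jog_arm", "data": {
  "motion": [0,0,0,0,0,0,0,0,0,0,0,0,0,0,0,0,0,0,0,-40,0,0,0,0,0,-100,0,0,0,0,0,-155,0,0,0,0,0,-155,0,0,0,0],
  "gripper": 0.36
}}

```text
time_s: 23.65
position: [0.5403, -0.2765, 0.2445]
tcp_rot: [[-0.049, 0.009, 0.999], [-0.999, -0.007, -0.049], [0.006, -1.0, 0.009]]
force: [-0.3, 0.1, -0.2]
opening: 0.356
```

Run:
```python
from h import *
s,_=cap("side","s7");crop("s7",170,80,390,290,3,"c12",20)
H=down(-3.3);p=PAN["red"];plan([((*p,.24),H)])
```

```text
at [ 0.5387 -0.2754  0.2416] t 23.7 op 0.359 F [-0.2  0.4  0.1]
[-445.0, 0.2, -32.4, -0.2, 0.5, 0.2] n>=7.1 r=0.555
```

View pics/c12.png

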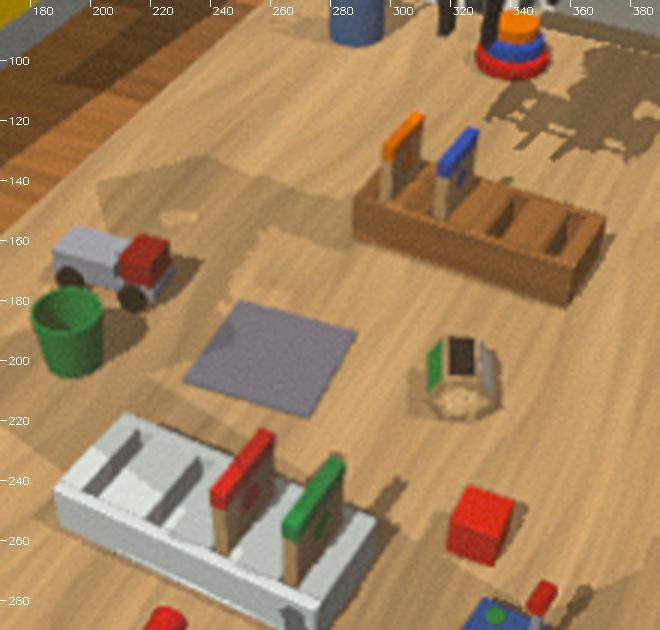

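Blue and orange are seated in the two far slots; the roller is unmoved so far. Next, red.

Request:
{"op": "jog_arm", "data": {
  "motion": [-445,0,-32,0,0.5,0,-445,0,-32,0,0.5,0,-445,0,-32,0,0.5,0,-445,0,-32,0,0.5,0,-445,0,-32,0,0.5,0,-445,0,-32,0,0.5,0,-445,0,-32,0,0.5,0,-445,0,-32,0,0.5,0,-445,0,-32,0,0.5,0,-445,0,-32,0,0.5,0,-445,0,-32,0,0.5,0,-445,0,-32,0,0.5,0],
  "gripper": 0.4
}}

```text
time_s: 25.2
position: [0.5278, 0.1702, 0.2394]
tcp_rot: [[-0.059, -0.0, 0.998], [-0.998, -0.0, -0.059], [0.0, -1.0, -0.0]]
force: [-0.5, 0.3, -0.1]
opening: 0.4
```

Run:
```python
from h import *
H=down(-3.3);p=PAN["red"];plan([((*p,.083),H)])
```

```text
at [0.5278 0.1702 0.2394] t 25.2 op 0.4 F [-0.5  0.3 -0.1]
[-0.5, 156.4, 0.2, 0.0, -0.1, 0.0] n>=2.5 r=0.555
```

Request:
{"op": "jog_arm", "data": {
  "motion": [0,55,0,0,0,0,0,105,0,0,0,0,0,145,0,0,0,0,0,156,0,0,0,0,0,156,0,0,0,0]
}}

```text
time_s: 25.82
position: [0.5278, 0.1711, 0.0834]
tcp_rot: [[-0.058, -0.0, 0.998], [-0.998, 0.0, -0.058], [0.0, -1.0, -0.0]]
force: [0.2, -0.0, 0.3]
opening: 0.405
```

Request:
{"op": "jog_arm", "data": {
  "motion": [0,0,0,0,0,0,0,0,0,0,0,0,0,0,0,0,0,0,0,0,0,0,0,0,0,-20,0,0,0,0,0,-50,0,0,0,0,0,-100,0,0,0,0,0,-155,0,0,0,0,0,-155,0,0,0,0,0,-155,0,0,0,0],
  "gripper": 0.05
}}

```text
time_s: 27.08
position: [0.5266, 0.1713, 0.2378]
tcp_rot: [[-0.057, -0.001, 0.998], [-0.998, -0.0, -0.057], [0.0, -1.0, -0.001]]
force: [0.0, 0.6, -0.9]
opening: 0.137
```

Run:
```python
from h import *
H=down(RY);q=slot(1);plan([((*q,.238),H)])
```

```text
at [0.5266 0.1713 0.2378] t 27.07 op 0.137 F [ 0.   0.6 -0.9]
[443.8, -0.0, -21.1, 0.1, -0.5, 0.0] n>=7.1 r=0.551
```

Request:
{"op": "jog_arm", "data": {
  "motion": [444,0,-21,0,-0.5,0,444,0,-21,0,-0.5,0,444,0,-21,0,-0.5,0,444,0,-21,0,-0.5,0,444,0,-21,0,-0.5,0,444,0,-21,0,-0.5,0,444,0,-21,0,-0.5,0,444,0,-21,0,-0.5,0,444,0,-21,0,-0.5,0,444,0,-21,0,-0.5,0,444,0,-21,0,-0.5,0,444,0,-21,0,-0.5,0]
}}

```text
time_s: 28.58
position: [0.4812, -0.2695, 0.2385]
tcp_rot: [[-0.047, 0.0, 0.999], [-0.999, 0.0, -0.047], [-0.0, -1.0, -0.0]]
force: [-0.2, -0.3, -0.3]
opening: 0.135
```

Run:
```python
from h import *
H=down(RY);q=slot(1);plan([((*q,.086),H)])
```

```text
at [ 0.4812 -0.2695  0.2385] t 28.57 op 0.135 F [-0.2 -0.3 -0.3]
[1.1, 152.5, -1.2, 0.0, 0.1, -0.0] n>=2.4 r=0.551
```

Request:
{"op": "jog_arm", "data": {
  "motion": [1,40,-1.2,0,0,0,1,80,-1.2,0,0,0,1,102,-1.2,0,0,0,1,117,-1.2,0,0,0,1,124,-1.2,0,0,0,1,132,-1.2,0,0,0,1,142,-1.2,0,0,0,1,150,-1.2,0,0,0,1,154,-1.2,0,0,0,1,154,-1.2,0,0,0]
}}

```text
time_s: 29.82
position: [0.4801, -0.2718, 0.0861]
tcp_rot: [[-0.049, 0.001, 0.999], [-0.999, -0.001, -0.049], [0.001, -1.0, 0.001]]
force: [-1.5, 2.0, 11.7]
opening: 0.133
```

Request:
{"op": "jog_arm", "data": {
  "motion": [0,0,0,0,0,0,0,0,0,0,0,0,0,0,0,0,0,0,0,-40,0,0,0,0,0,-100,0,0,0,0,0,-155,0,0,0,0,0,-155,0,0,0,0],
  "gripper": 0.36
}}

```text
time_s: 30.7
position: [0.482, -0.2736, 0.2439]
tcp_rot: [[-0.049, 0.008, 0.999], [-0.999, -0.007, -0.049], [0.007, -1.0, 0.008]]
force: [0.5, 1.0, -0.1]
opening: 0.359
```

Run:
```python
from h import *
H=down(-3.3);p=PAN["green"];plan([((*p,.24),H)])
```

```text
at [ 0.482  -0.2736  0.2439] t 30.7 op 0.359 F [ 0.5  1.  -0.1]
[-446.7, 0.6, -33.6, -0.5, 0.5, 0.4] n>=7.2 r=0.502
```

Request:
{"op": "jog_arm", "data": {
  "motion": [-446,2,-33,0,0.5,0,-446,2,-33,0,0.5,0,-446,2,-33,0,0.5,0,-446,2,-33,0,0.5,0,-446,2,-33,0,0.5,0,-446,2,-33,0,0.5,0,-446,2,-33,0,0.5,0,-446,2,-33,0,0.5,0,-446,2,-33,0,0.5,0,-446,2,-33,0,0.5,0,-446,2,-33,0,0.5,0,-446,2,-33,0,0.5,0],
  "gripper": 0.4
}}

```text
time_s: 32.2
position: [0.4688, 0.1743, 0.2374]
tcp_rot: [[-0.06, 0.0, 0.998], [-0.998, -0.0, -0.06], [0.0, -1.0, 0.0]]
force: [-0.5, -0.4, 0.6]
opening: 0.398
```

Run:
```python
from h import *
H=down(-3.3);p=PAN["green"];plan([((*p,.083),H)])
```

```text
at [0.4688 0.1743 0.2374] t 32.2 op 0.398 F [-0.5 -0.4  0.6]
[0.0, 154.4, 1.5, -0.0, -0.1, 0.0] n>=2.5 r=0.502
```

Request:
{"op": "jog_arm", "data": {
  "motion": [0,55,1.5,0,0,0,0,105,1.5,0,0,0,0,145,1.5,0,0,0,0,154,1.5,0,0,0,0,154,1.5,0,0,0]
}}

```text
time_s: 32.83
position: [0.4705, 0.1751, 0.0835]
tcp_rot: [[-0.058, -0.0, 0.998], [-0.998, 0.0, -0.058], [-0.0, -1.0, -0.0]]
force: [-0.1, 0.3, 0.3]
opening: 0.4
```

Request:
{"op": "jog_arm", "data": {
  "motion": [0,0,0,0,0,0,0,0,0,0,0,0,0,0,0,0,0,0,0,0,0,0,0,0,0,-20,0,0,0,0,0,-50,0,0,0,0,0,-100,0,0,0,0,0,-155,0,0,0,0,0,-155,0,0,0,0,0,-155,0,0,0,0],
  "gripper": 0.05
}}

```text
time_s: 34.08
position: [0.4692, 0.1753, 0.2379]
tcp_rot: [[-0.058, -0.001, 0.998], [-0.998, -0.0, -0.058], [0.0, -1.0, -0.001]]
force: [1.3, 0.2, -1.0]
opening: 0.137
```

Run:
```python
from h import *
H=down(RY);q=slot(0);plan([((*q,.238),H)])
```

```text
at [0.4692 0.1753 0.2379] t 34.08 op 0.137 F [ 1.3  0.2 -1. ]
[445.0, 0.1, -21.5, 0.1, -0.5, 0.0] n>=7.1 r=0.500
```

Request:
{"op": "jog_arm", "data": {
  "motion": [445,0,-21,0,-0.5,0,445,0,-21,0,-0.5,0,445,0,-21,0,-0.5,0,445,0,-21,0,-0.5,0,445,0,-21,0,-0.5,0,445,0,-21,0,-0.5,0,445,0,-21,0,-0.5,0,445,0,-21,0,-0.5,0,445,0,-21,0,-0.5,0,445,0,-21,0,-0.5,0,445,0,-21,0,-0.5,0,445,0,-21,0,-0.5,0]
}}

```text
time_s: 35.58
position: [0.4237, -0.2666, 0.2385]
tcp_rot: [[-0.047, 0.0, 0.999], [-0.999, 0.0, -0.047], [-0.0, -1.0, -0.0]]
force: [-0.2, -0.2, -1.0]
opening: 0.139
```

Run:
```python
from h import *
H=down(RY);q=slot(0);plan([((*q,.086),H)])
```

```text
at [ 0.4237 -0.2666  0.2385] t 35.58 op 0.139 F [-0.2 -0.2 -1. ]
[1.3, 152.5, -1.5, 0.0, 0.1, -0.0] n>=2.4 r=0.500
```

Request:
{"op": "jog_arm", "data": {
  "motion": [1,40,-1.5,0,0,0,1,80,-1.5,0,0,0,1,102,-1.5,0,0,0,1,117,-1.5,0,0,0,1,124,-1.5,0,0,0,1,132,-1.5,0,0,0,1,142,-1.5,0,0,0,1,150,-1.5,0,0,0,1,154,-1.5,0,0,0,1,154,-1.5,0,0,0]
}}

```text
time_s: 36.83
position: [0.4222, -0.2688, 0.0859]
tcp_rot: [[-0.049, 0.001, 0.999], [-0.999, -0.001, -0.049], [0.001, -1.0, 0.001]]
force: [-0.7, 1.9, 14.1]
opening: 0.136
```

Request:
{"op": "jog_arm", "data": {
  "motion": [0,0,0,0,0,0,0,0,0,0,0,0,0,0,0,0,0,0,0,-40,0,0,0,0,0,-100,0,0,0,0,0,-155,0,0,0,0,0,-155,0,0,0,0],
  "gripper": 0.36
}}

```text
time_s: 37.7
position: [0.424, -0.2706, 0.2434]
tcp_rot: [[-0.049, 0.007, 0.999], [-0.999, -0.007, -0.049], [0.007, -1.0, 0.008]]
force: [-0.5, -0.4, -1.0]
opening: 0.358
```

Run:
```python
from h import *
t,_=cap("top","t8");s,_=cap("side","s8");crop("s8",270,80,400,240,4,"c12",10);crop("t8",280,140,430,270,5,"c13",10)
```

```text
(no output)
```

View pics/c12.png

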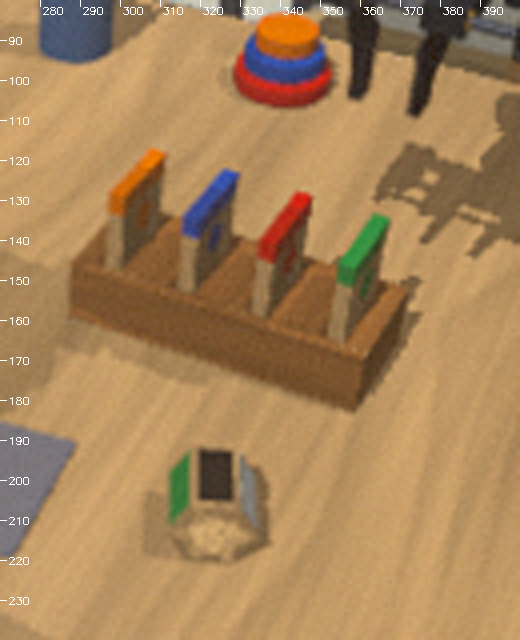

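View pics/c13.png

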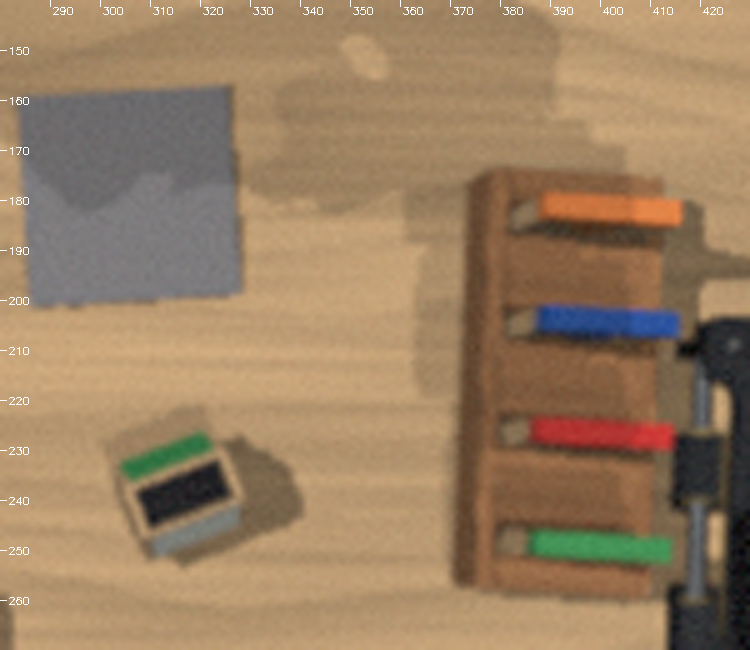

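Run:
```python
from h import *
W=cloud("top",np.load("pics/t8.npy"));S=cloud("side",np.load("pics/s8.npy"))
for reg in((386,178,420,190),(386,200,420,212),(384,222,418,234),(384,244,416,256)): print(fitrect(W,reg,.1,.12))
print("roller",fitrect(W,(295,220,345,258),.045,.055),fitrect(S,(305,185,345,222),.045,.058),fitrect(W,(295,220,345,258),.012,.055))
crop("t8",295,218,340,258,14,"c14",5)
```

```text
(((595.1693725585938, -275.0125732421875), (71.0653076171875, 13.38134479522705), 86.94577026367188), 151, np.float64(0.10925445391909772))
(((536.8147583007812, -273.33563232421875), (72.30268096923828, 12.884734153747559), 87.66706085205078), 153, np.float64(0.10932828917258941))
(((478.65509033203125, -269.77880859375), (71.5553207397461, 12.56010627746582), 86.67925262451172), 144, np.float64(0.10913234705529001))
(((420.5376892089844, -267.2994079589844), (70.95410919189453, 12.55020523071289), 87.10649108886719), 141, np.float64(0.10900910675363484))
roller (((446.5185852050781, -62.065242767333984), (35.4608039855957, 58.27231216430664), 20.68305778503418), 269, np.float64(0.04877888534828556)) (((448.4873962402344, -61.76888656616211), (36.24766540527344, 62.116249084472656), 22.36322593688965), 235, np.float64(0.05179391372458442)) (((446.739990234375, -62.0262336730957), (57.62745666503906, 58.49369430541992), 21.518314361572266), 471, np.float64(0.046646266378260304))
```

View pics/c14.png

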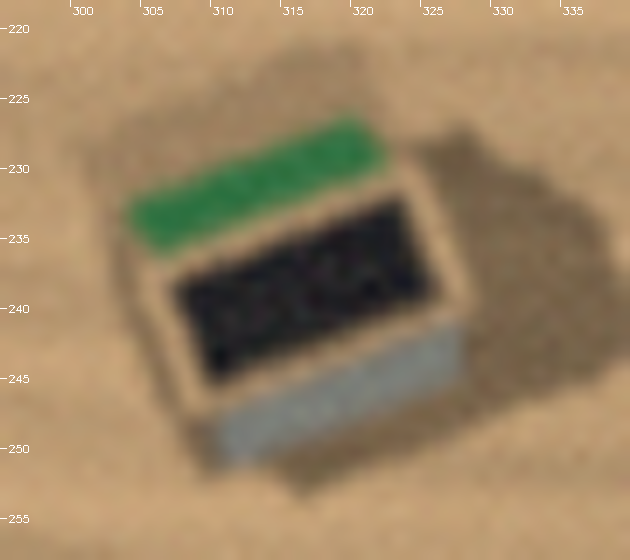

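```bash
cat >> h.py <<'E'
def tilt(yawz,t): # t>0: fingers point toward +e, e = dir at yawz+90 (body on -e side)
    M=down(yawz);a=np.radians(yawz+90);e=np.array([np.cos(a),np.sin(a),0]);z=M[:,2];y=np.cos(np.radians(t))*np.array([0,0,-1.])+np.sin(np.radians(t))*e
    return np.column_stack([np.cross(y,z),y,z])
def tcp(c,M,back=.005): # TCP so that roller centre is c, grasp point 'back' behind it
    return np.asarray(c)-M[:,1]*(back+.003)
E
python3 - <<'E'
from h import *
M=tilt(-68.5,-30);c=np.array([.447,-.062,.025]);g=tcp(c,M)
print(M.round(3))
plan([((.49,-.1,.28),M),(g-M[:,1]*.09,M),(g,M)])
E
```

```text
[[-0.806 -0.465  0.367]
 [-0.317 -0.183 -0.93 ]
 [ 0.5   -0.866  0.   ]]
at [ 0.4217 -0.2684  0.2394] t 37.8 op 0.36 F [ 0.6 -0.4 -0.3]
[-171.5, -40.7, 60.0, -17.2, 64.1, -26.6] n>=6.7 r=0.500
[-227.6, 129.5, 59.8, -17.2, 64.1, -26.6] n>=2.9 r=0.495
[-209.1, 207.4, 18.8, -17.2, 64.1, -26.6] n>=1.4 r=0.455
```

Request:
{"op": "jog_arm", "data": {
  "motion": [-171,-41,60,-17.2,64.1,-26.6,-171,-41,60,-17.2,64.1,-26.6,-171,-41,60,-17.2,64.1,-26.6,-171,-41,60,-17.2,64.1,-26.6,-171,-41,60,-17.2,64.1,-26.6,-171,-41,60,-17.2,64.1,-26.6,-171,-41,60,-17.2,64.1,-26.6,-171,-41,60,-17.2,64.1,-26.6,-171,-41,60,-17.2,64.1,-26.6,-171,-41,60,-17.2,64.1,-26.6],
  "gripper": 0.86
}}

```text
time_s: 39.05
position: [0.4895, -0.1006, 0.2791]
tcp_rot: [[-0.804, -0.467, 0.368], [-0.319, -0.182, -0.93], [0.502, -0.865, -0.003]]
force: [0.3, 0.1, 0.9]
opening: 0.863
```

Run:
```python
from h import *
t,d=cap("top","t9");s,d2=cap("side","s9")
W=cloud("top",d);S=cloud("side",d2)
print("roller",fitrect(W,(285,210,345,262),.045,.055),fitrect(S,(300,180,350,225),.045,.058))
M=tilt(-68.5,-30);c=np.array([.447,-.062,.025]);g=tcp(c,M)
plan([(g-M[:,1]*.09,M),(g,M)])
print(bot.read_state()["joint_positions"].round(1))
```

```text
roller (((0.0, 0.0), (0.0, 0.0), 0.0), 0, np.float64(nan)) (((448.42388916015625, -60.556636810302734), (35.87983703613281, 62.064762115478516), 20.479238510131836), 238, np.float64(0.051803136491688884))
at [ 0.4897 -0.1007  0.28  ] t 39.15 op 0.86 F [-0.3  0.2 -0. ]
[-105.5, 135.6, -51.4, 0.0, 0.1, 0.0] n>=2.9 r=0.495
[-105.6, 225.6, -51.3, 0.0, 0.1, 0.0] n>=1.4 r=0.455
[-14.7  30.3  82.4 -17.2  92.2  56.8]
  return _methods._mean(a, axis=axis, dtype=dtype,
  ret = ret.dtype.type(ret / rcount)
```

View pics/s9.png

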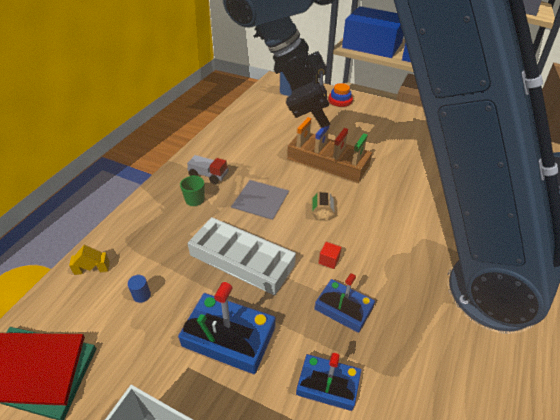

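Request:
{"op": "jog_arm", "data": {
  "motion": [-105.5,136,-51,0,0,0,-105.5,136,-51,0,0,0,-105.5,136,-51,0,0,0,-105.5,136,-51,0,0,0,-105.5,136,-51,0,0,0,-105.5,175,-51,0,0,0,-105.5,205,-51,0,0,0,-105.5,220,-51,0,0,0,-105.5,225,-51,0,0,0,-105.5,225,-51,0,0,0]
}}

```text
time_s: 40.4
position: [0.453, -0.0614, 0.0336]
tcp_rot: [[-0.807, -0.463, 0.367], [-0.317, -0.183, -0.93], [0.498, -0.867, 0.001]]
force: [-0.2, -0.1, -0.2]
opening: 0.857
```

Run:
```python
from h import *
s,d2=cap("side","s10");crop("s10",260,130,400,250,5,"c15",10)
M=tilt(-68.5,-30);c=np.array([.447,-.062,.025]);g=tcp(c,M)
plan([(g,M)])
```

```text
at [ 0.4531 -0.0612  0.0336] t 40.45 op 0.859 F [-0.3  0.6 -0.4]
[0.8, 2.4, -1.5, -0.1, -0.0, -0.1] n>=0.0 r=0.455
```

View pics/c15.png

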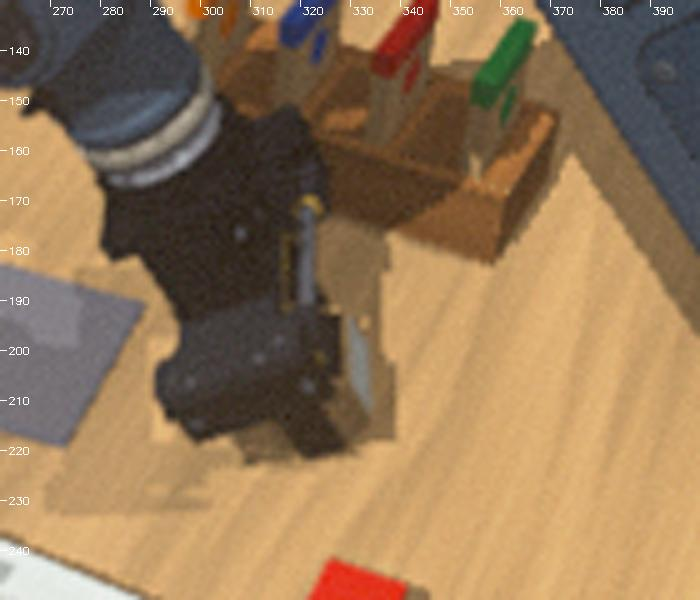

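Request:
{"op": "jog_arm", "data": {
  "motion": [0,0,0,0,0,0,0,0,0,0,0,0,0,0,0,0,0,0,0,0,0,0,0,0,0,0,0,0,0,0,10,-17,0,0,0,0,25,-43,0,0,0,0,50,-87,0,0,0,0,75,-130,0,0,0,0,75,-130,0,0,0,0,75,-130,0,0,0,0],
  "gripper": 0.5
}}

```text
time_s: 41.82
position: [0.4513, -0.0609, 0.1831]
tcp_rot: [[-0.806, -0.465, 0.367], [-0.318, -0.183, -0.93], [0.5, -0.866, -0.001]]
force: [0.5, -0.0, -0.6]
opening: 0.664
```

Run:
```python
from h import *
s,d2=cap("side","s11");crop("s11",220,80,400,240,4,"c15",20)
s=bot.read_state();print(s["opening"]*87)
M=tilt(-86,30);c=np.array([.6143,-.0387,.028]);g=tcp(c,M)
plan([(g+[0,0,.1],M)])
```

```text
57.648913472422585
at [ 0.451  -0.0608  0.1824] t 41.88 op 0.663 F [-0.8 -0.2 -0.7]
[-159.0, -37.3, 38.2, 0.1, 18.3, 59.6] n>=5.8 r=0.612
```

View pics/c15.png

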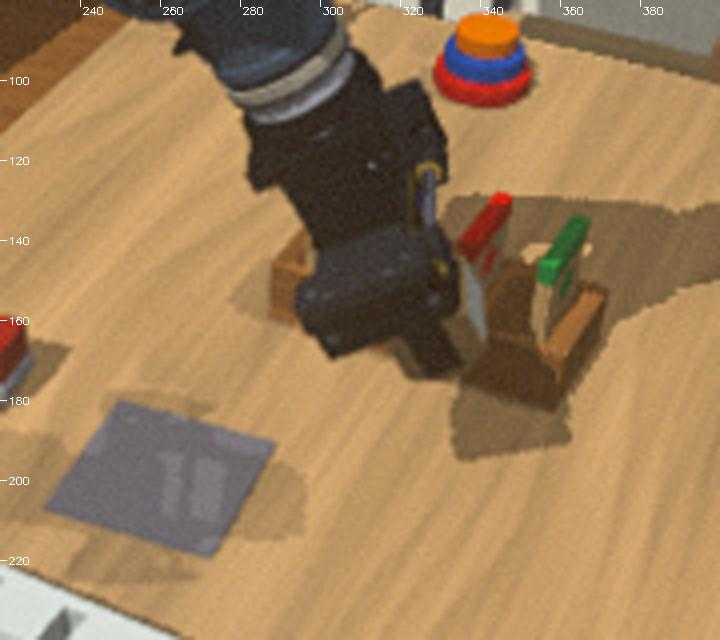

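Request:
{"op": "jog_arm", "data": {
  "motion": [-159,-37,38,0,18.3,59.6,-159,-37,38,0,18.3,59.6,-159,-37,38,0,18.3,59.6,-159,-37,38,0,18.3,59.6,-159,-37,38,0,18.3,59.6,-159,-37,38,0,18.3,59.6,-159,-37,38,0,18.3,59.6,-159,-37,38,0,18.3,59.6,-159,-37,38,0,18.3,59.6,-159,-37,38,0,18.3,59.6]
}}

```text
time_s: 43.12
position: [0.6108, -0.0388, 0.1344]
tcp_rot: [[-0.864, 0.498, 0.071], [-0.061, 0.037, -0.997], [-0.5, -0.866, -0.001]]
force: [0.2, -0.4, -0.7]
opening: 0.664
```

Run:
```python
from h import *
s,d2=cap("side","s12");crop("s12",190,80,350,240,4,"c15",20)
M=tilt(-86,30);c=np.array([.6143,-.0387,.028]);g=tcp(c,M)
plan([(g,M)])
```

```text
at [ 0.6111 -0.0389  0.1348] t 43.17 op 0.662 F [-0.2 -0.1 -0.4]
[50.6, 86.1, 0.1, 0.1, 0.0, -0.0] n>=1.6 r=0.612
```

View pics/c15.png

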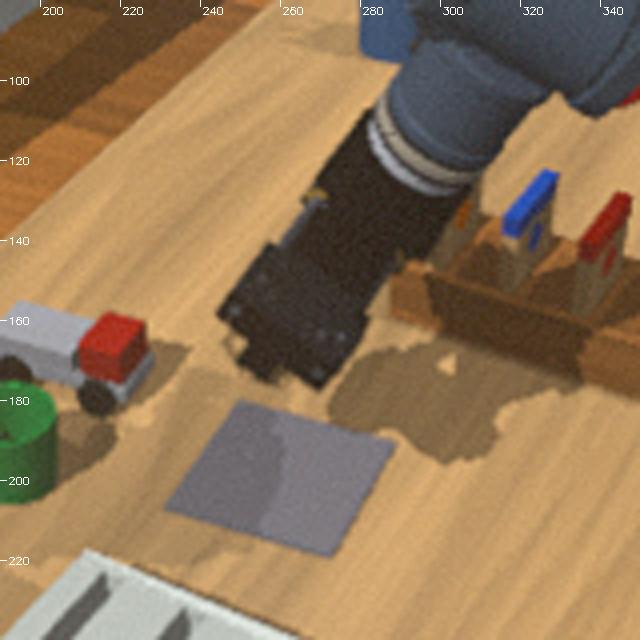

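Request:
{"op": "jog_arm", "data": {
  "motion": [20,34,0,0,0,0,35,60,0,0,0,0,44,75,0,0,0,0,48,82,0,0,0,0,50,85,0,0,0,0,50,85,0,0,0,0]
}}

```text
time_s: 43.92
position: [0.6107, -0.0389, 0.037]
tcp_rot: [[-0.863, 0.5, 0.071], [-0.061, 0.036, -0.997], [-0.501, -0.865, -0.001]]
force: [-0.6, -0.8, -1.3]
opening: 0.663
```

Run:
```python
from h import *
s,d2=cap("side","s13");crop("s13",190,100,330,240,5,"c15",10)
M=tilt(-86,30);c=np.array([.6143,-.0387,.028]);g=tcp(c,M)
plan([(g,M)])
```

```text
at [ 0.6109 -0.039   0.0372] t 43.98 op 0.667 F [-0.4 -0.2 -0.1]
[1.7, 1.7, -0.0, 0.1, 0.0, -0.1] n>=0.0 r=0.612
```

View pics/c15.png

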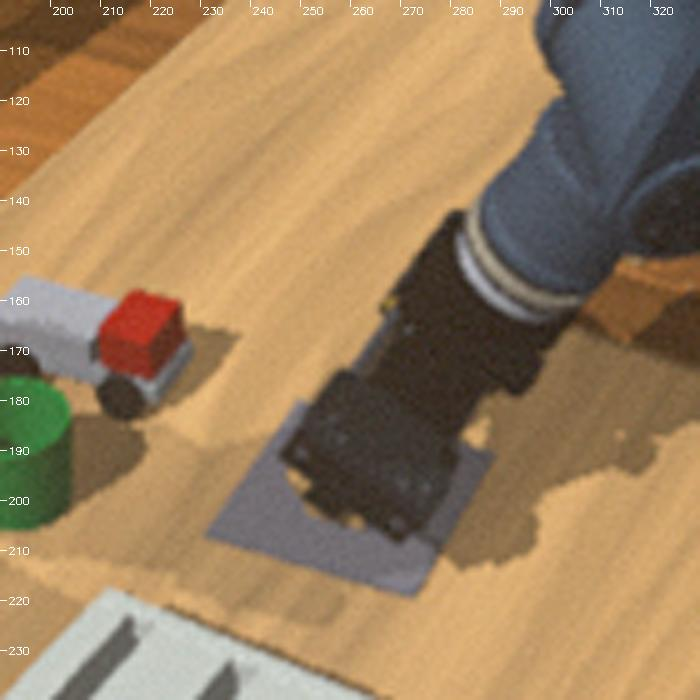

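Request:
{"op": "jog_arm", "data": {
  "motion": [0.7,1.3,0,0,0,0,0.7,1.3,0,0,0,0]
}}

```text
time_s: 44.22
position: [0.6111, -0.039, 0.0359]
tcp_rot: [[-0.862, 0.501, 0.071], [-0.061, 0.036, -0.997], [-0.502, -0.865, -0.0]]
force: [-0.2, -0.2, 1.8]
opening: 0.669
```

Request:
{"op": "jog_arm", "data": {
  "motion": [0,0,0,0,0,0,0,0,0,0,0,0,0,0,0,0,0,0,0,-20,0,0,0,0,0,-60,0,0,0,0,0,-110,0,0,0,0,0,-110,0,0,0,0],
  "gripper": 0.86
}}

```text
time_s: 45.1
position: [0.5547, -0.043, 0.1324]
tcp_rot: [[-0.862, 0.501, 0.071], [-0.062, 0.035, -0.997], [-0.502, -0.865, 0.001]]
force: [-0.7, 0.4, 0.1]
opening: 0.863
```

Run:
```python
from h import *
t,d=cap("top","t14");s,d2=cap("side","s14");crop("s14",190,100,330,240,5,"c15",10)
W=cloud("top",d);S=cloud("side",d2)
print("roller",fitrect(W,(280,150,335,210),.047,.058),fitrect(S,(225,160,300,220),.048,.06))
crop("t14",275,145,345,215,8,"c16",10)
```

```text
roller (((613.550048828125, -39.26063919067383), (36.36722946166992, 57.75190734863281), 5.272469520568848), 268, np.float64(0.051573493910785806)) (((671.9288330078125, -44.33109664916992), (64.16743469238281, 163.5651397705078), 85.49059295654297), 238, np.float64(0.05464876900748661))
```

View pics/c15.png

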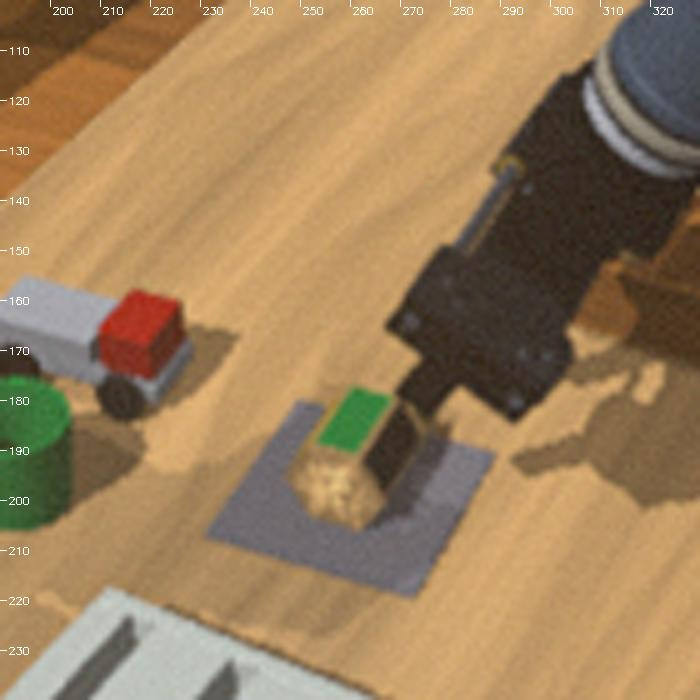

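View pics/c16.png

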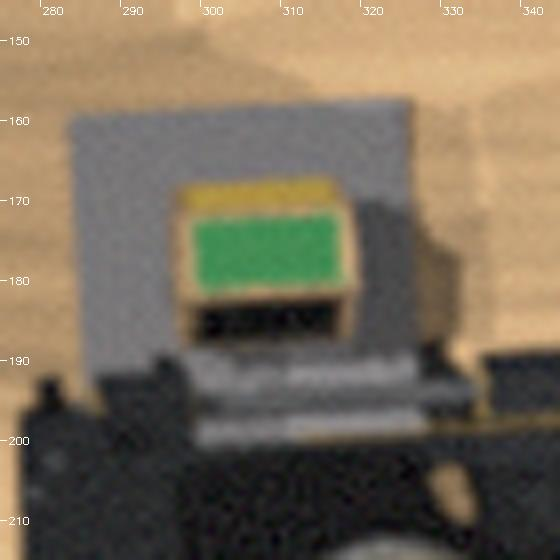

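Run:
```python
from h import *
M0=tilt(-86,30);M=tilt(-84.8,-30);c=np.array([.6135,-.0393,.028]);g=tcp(c,M)
plan([((.55,-.042,.25),M0),((.67,-.035,.26),M),(g-M[:,1]*.09,M),(g,M)])
for uv in((305,134),(327,134),(316,92),(269,131)): print(ptz("top",*uv,.03).round(3))
```

```text
at [ 0.5552 -0.043   0.1317] t 45.2 op 0.857 F [ 0.7 -0.3  0.3]
[-55.0, -104.9, -1.3, 0.0, 0.0, -0.2] n>=1.9 r=0.552
[-163.9, -53.1, 0.1, -0.0, -1.2, -60.2] n>=5.6 r=0.671
[-83.4, 70.2, -0.6, -0.0, -1.2, -60.2] n>=2.4 r=0.663
[-5.3, 115.0, 0.3, -0.0, -1.2, -60.2] n>=1.4 r=0.619
[ 0.736 -0.033  0.03 ]
[ 0.737 -0.094  0.03 ]
[ 0.857 -0.064  0.03 ]
[0.744 0.068 0.03 ]
```

Request:
{"op": "jog_arm", "data": {
  "motion": [-55,-105,-1,0,0,0,-55,-105,-1,0,0,0,-164,-53,0,0,-1.2,-60,-164,-53,0,0,-1.2,-60,-164,-53,0,0,-1.2,-60,-164,-53,0,0,-1.2,-60,-164,-53,0,0,-1.2,-60,-164,-53,0,0,-1.2,-60,-164,-53,0,0,-1.2,-60,-164,-53,0,0,-1.2,-60,-83,70,0,0,-1.2,-60,-83,70,0,0,-1.2,-60,-83,70,0,0,-1.2,-60,-83,70,0,0,-1.2,-60,-83,70,0,0,-1.2,-60,-83,70,0,0,-1.2,-60]
}}

```text
time_s: 47.2
position: [0.6639, -0.0357, 0.1144]
tcp_rot: [[-0.866, -0.492, 0.09], [-0.078, -0.045, -0.996], [0.494, -0.869, 0.001]]
force: [-0.1, -0.4, 0.9]
opening: 0.865
```

Run:
```python
from h import *
s,d2=cap("side","s15");crop("s15",190,80,330,230,5,"c15",10)
M=tilt(-84.8,-30);c=np.array([.6135,-.0393,.028]);g=tcp(c,M)
plan([(g,M)])
```

```text
at [ 0.6636 -0.0356  0.1141] t 47.25 op 0.857 F [ 0.7 -0.3  0. ]
[1.0, 91.7, -0.9, -0.0, -0.0, -0.3] n>=1.5 r=0.619
```

View pics/c15.png

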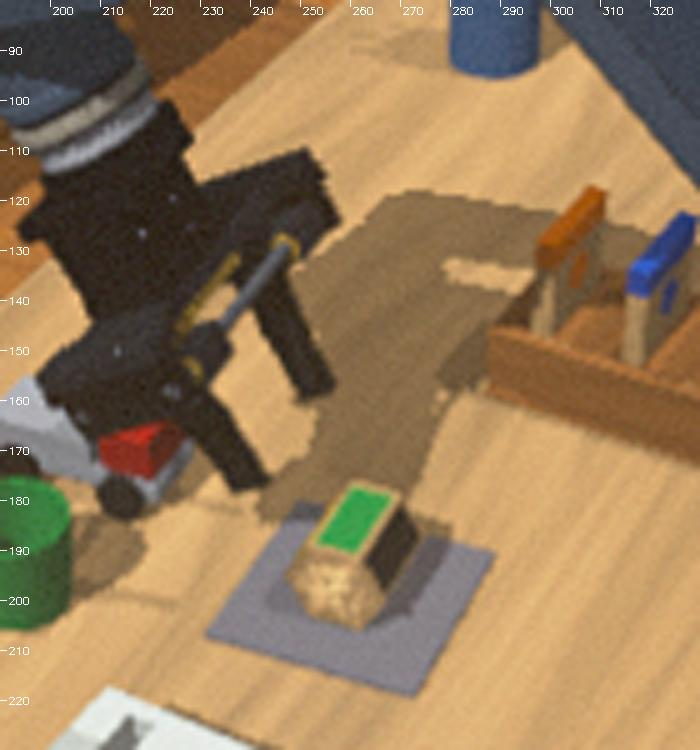

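Request:
{"op": "jog_arm", "data": {
  "motion": [1,40,-1,0,0,0,1,72,-1,0,0,0,1,87,-1,0,0,0,1,91.5,-1,0,0,0,1,91.5,-1,0,0,0]
}}

```text
time_s: 47.88
position: [0.6169, -0.0388, 0.0335]
tcp_rot: [[-0.864, -0.495, 0.09], [-0.078, -0.045, -0.996], [0.497, -0.868, 0.0]]
force: [-0.2, -0.7, 0.9]
opening: 0.861
```

Request:
{"op": "jog_arm", "data": {
  "motion": [0,0,0,0,0,0,0,0,0,0,0,0,0,0,0,0,0,0,0,0,0,0,0,0,10,-17,0,0,0,0,25,-43,0,0,0,0,50,-87,0,0,0,0,50,-87,0,0,0,0,50,-87,0,0,0,0],
  "gripper": 0.5
}}

```text
time_s: 49.0
position: [0.6155, -0.0386, 0.1336]
tcp_rot: [[-0.863, -0.497, 0.09], [-0.079, -0.045, -0.996], [0.499, -0.867, -0.001]]
force: [-0.3, 0.2, -1.0]
opening: 0.666
```

Run:
```python
from h import *
s=bot.read_state();print(s["opening"]*87)
M=tilt(-86,30);c=np.array([.6143,-.0387,.028]);g=tcp(c,M)
plan([(g+[0,0,.1],M)])
```

```text
57.92013570535933
at [ 0.6155 -0.0386  0.1336] t 49.0 op 0.666 F [-0.3  0.2 -1. ]
[5.2, 1.4, -0.1, 0.0, 1.2, 59.9] n>=5.6 r=0.612
```

Request:
{"op": "jog_arm", "data": {
  "motion": [5,1.5,0,0,1.2,60,5,1.5,0,0,1.2,60,5,1.5,0,0,1.2,60,5,1.5,0,0,1.2,60,5,1.5,0,0,1.2,60,5,1.5,0,0,1.2,60,5,1.5,0,0,1.2,60,5,1.5,0,0,1.2,60,5,1.5,0,0,1.2,60]
}}

```text
time_s: 50.12
position: [0.6092, -0.0386, 0.1326]
tcp_rot: [[-0.865, 0.496, 0.07], [-0.06, 0.037, -0.998], [-0.498, -0.867, -0.003]]
force: [1.4, 0.3, -1.0]
opening: 0.666
```

Run:
```python
from h import *
M=tilt(-86,30);c=np.array([.6143,-.0387,.028]);g=tcp(c,M,.0037)
plan([(g,M)])
```

```text
at [ 0.6092 -0.0386  0.1326] t 50.12 op 0.666 F [ 1.4  0.3 -1. ]
[47.7, 86.5, 0.7, 0.1, -0.0, 0.1] n>=1.6 r=0.612
```

Request:
{"op": "jog_arm", "data": {
  "motion": [18,34,0.5,0,0,0,33,60,0.5,0,0,0,42,76,0.5,0,0,0,46,83,0.5,0,0,0,47.5,86,0.5,0,0,0,47.5,86,0.5,0,0,0]
}}

```text
time_s: 50.88
position: [0.6129, -0.0392, 0.0359]
tcp_rot: [[-0.863, 0.5, 0.071], [-0.061, 0.036, -0.997], [-0.501, -0.865, -0.001]]
force: [-0.2, -0.6, 0.3]
opening: 0.666
```

Run:
```python
from h import *
M=tilt(-86,30);c=np.array([.6143,-.0387,.028]);g=tcp(c,M,.0037)
plan([(g,M)])
```

```text
at [ 0.6129 -0.0392  0.0359] t 50.88 op 0.666 F [-0.2 -0.6  0.3]
[2.7, 0.8, -0.4, 0.1, 0.0, -0.1] n>=0.0 r=0.612
```

Request:
{"op": "jog_arm", "data": {
  "motion": [2.7,0.8,0,0,0,0,2.7,0.8,0,0,0,0,2.7,0.8,0,0,0,0]
}}

```text
time_s: 51.25
position: [0.611, -0.0396, 0.0345]
tcp_rot: [[-0.863, 0.501, 0.07], [-0.061, 0.036, -0.998], [-0.502, -0.865, -0.0]]
force: [-0.2, -0.1, 0.0]
opening: 0.665
```

Request:
{"op": "jog_arm", "data": {
  "motion": [0,0,0,0,0,0,0,0,0,0,0,0,0,0,0,0,0,0,0,-20,0,0,0,0,0,-60,0,0,0,0,0,-110,0,0,0,0,-80,-190,0,0,0,0,-80,-190,0,0,0,0],
  "gripper": 0.86
}}

```text
time_s: 52.25
position: [0.5766, -0.0351, 0.1747]
tcp_rot: [[-0.854, 0.512, 0.086], [-0.063, 0.062, -0.996], [-0.516, -0.857, -0.021]]
force: [0.1, 1.1, 0.3]
opening: 0.86
```

Run:
```python
from h import *
t,d=cap("top","t16");s,d2=cap("side","s16");crop("s16",190,100,330,240,5,"c15",10)
W=cloud("top",d);S=cloud("side",d2)
print("roller",fitrect(W,(285,160,330,195),.047,.058))
crop("t16",275,145,345,215,8,"c16",10)
k=onlev(np.radians(-.6),.115,0)
plan([((.48,.2,.3),down(-84.7)),((k[0],k[1],.3),down(-84.7))])
```

```text
roller (((615.52490234375, -39.70068359375), (31.75461769104004, 58.074058532714844), 5.142549514770508), 241, np.float64(0.05171383692767262))
at [ 0.5792 -0.0358  0.1772] t 52.35 op 0.861 F [-0.4  0.  -0.4]
[4.6, -142.1, -245.7, 0.9, -0.5, -31.5] n>=4.5 r=0.520
[-8.1, -131.3, -399.0, 0.9, -0.5, -31.5] n>=2.5 r=0.599
```

View pics/c15.png

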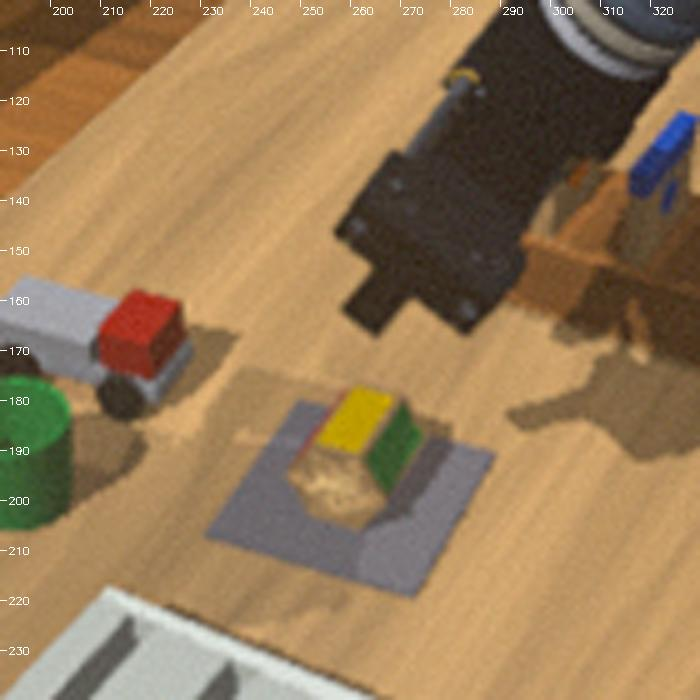

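View pics/c16.png

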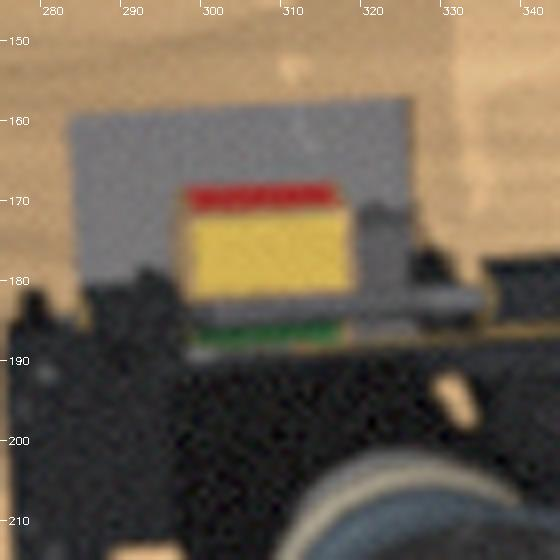

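Request:
{"op": "jog_arm", "data": {
  "motion": [5,-142,-246,0.9,-0.5,-31.5,5,-142,-246,0.9,-0.5,-31.5,5,-142,-246,0.9,-0.5,-31.5,5,-142,-246,0.9,-0.5,-31.5,5,-142,-246,0.9,-0.5,-31.5,5,-142,-246,0.9,-0.5,-31.5,-8,-131,-399,0.9,-0.5,-31.5,-8,-131,-399,0.9,-0.5,-31.5,-8,-131,-399,0.9,-0.5,-31.5,-8,-131,-399,0.9,-0.5,-31.5,-8,-131,-399,0.9,-0.5,-31.5,-8,-131,-399,0.9,-0.5,-31.5,-8,-131,-399,0.9,-0.5,-31.5],
  "gripper": 0.6
}}

```text
time_s: 53.98
position: [0.4825, 0.3535, 0.2983]
tcp_rot: [[-0.996, -0.008, 0.089], [-0.089, 0.003, -0.996], [0.007, -1.0, -0.003]]
force: [0.3, -0.1, -0.0]
opening: 0.601
```

Run:
```python
from h import *
t,d=cap("top","t17");s,d2=cap("side","s17")
crop("t17",280,150,335,210,8,"c16",10)
W=cloud("top",d);S=cloud("side",d2)
print("roller",fitrect(W,(285,160,330,195),.047,.058))
# pad corners by gray edges: mask pad colour
h=cv2.cvtColor(t,cv2.COLOR_BGR2HSV);m=cv2.inRange(h[150:210,275:340],(90,10,60),(150,80,160));ys,xs=np.nonzero(m)
P=np.array([ptz("top",x+275,y+150,.003)[:2] for x,y in zip(xs,ys)]);print("pad",cv2.minAreaRect((P*1000).astype(np.float32)),len(P))
D=down(-84.7);k=onlev(np.radians(-.6),.115,0)+[0,0,.003]
plan([(k+[0,0,.1],D),(k,D)])
```

```text
roller (((613.078125, -40.17449188232422), (38.2658576965332, 57.939979553222656), 1.0715960264205933), 274, np.float64(0.05155667902552208))
pad ((615.929931640625, -34.52916717529297), (111.2185287475586, 111.03791046142578), 0.7382627129554749) 42
at [0.4826 0.3538 0.2985] t 54.08 op 0.602 F [0.3 0.2 0.4]
[-0.7, 35.5, -0.2, 0.2, -0.2, 0.4] n>=0.6 r=0.599
[-1.4, 135.5, 0.1, 0.2, -0.2, 0.4] n>=1.6 r=0.599
```

View pics/c16.png

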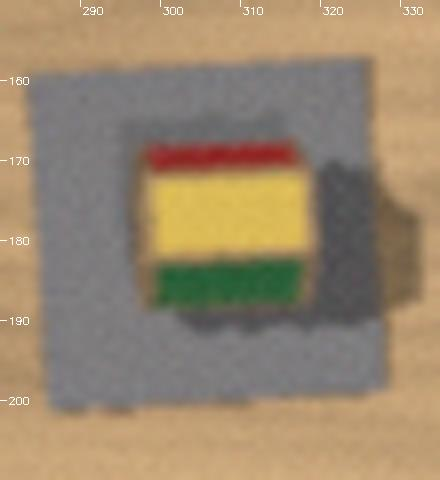

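Request:
{"op": "jog_arm", "data": {
  "motion": [0,35,0,0,0,0.4,-1,90,0,0,0,0.4,-1,122,0,0,0,0.4,-1,135,0,0,0,0.4,-1,135,0,0,0,0.4]
}}

```text
time_s: 54.7
position: [0.4825, 0.3549, 0.1632]
tcp_rot: [[-0.996, -0.001, 0.09], [-0.09, 0.003, -0.996], [0.0, -1.0, -0.003]]
force: [-0.2, 0.3, 0.5]
opening: 0.6
```

Run:
```python
from h import *
for a in(12,14,15,16,17,18,20):
    th=np.radians(a);p=proj("side",onlev(th,.084,.05));q=proj("side",onlev(th,.02,.05));d=q-p
    print(a,p.round(1),q.round(1),(d[0]/d[1]).round(3), proj("side",onlev(th,.084,.034)).round(1),proj("top",onlev(th,.084,.05)).round(1),proj("top",onlev(th,.084,.034)).round(1))
g=np.load("pics/s0.npy") if 0 else None
im=cv2.imread("pics/s3.png");h=cv2.cvtColor(im,cv2.COLOR_BGR2HSV);m=cv2.inRange(h,(50,100,50),(80,255,255))
for v in range(313,343,2):
    xs=np.nonzero(m[v,190:222])[0]+190;print(v,xs.min() if len(xs) else 0,xs.max() if len(xs) else 0,h[v,xs,2].tolist())
im=cv2.imread("pics/t3.png");h=cv2.cvtColor(im,cv2.COLOR_BGR2HSV);m=cv2.inRange(h,(50,80,40),(85,255,255))
for v in range(209,222):
    xs=np.nonzero(m[v,128:146])[0]+128;print(v,xs,h[v,xs,2].tolist())
D=down(-84.7);plan([(onlev(np.radians(-.6),.115,0)+[0,0,.003],D)])
```

```text
12 [202.1 322.1] [212.8 342.1] 0.531 [206.4 314.6] [132.1 216.7] [138.5 216.1]
14 [200.7 321.7] [212.5 342.1] 0.578 [204.9 314.3] [132.1 215.5] [138.5 215. ]
15 [200.  321.6] [212.3 342. ] 0.602 [204.3 314.1] [132.1 215. ] [138.5 214.4]
16 [199.3 321.4] [212.1 342. ] 0.624 [203.6 314. ] [132.1 214.4] [138.5 213.9]
17 [198.6 321.3] [212.  341.9] 0.647 [202.9 313.8] [132.2 213.9] [138.6 213.3]
18 [197.9 321.1] [211.8 341.9] 0.669 [202.2 313.7] [132.2 213.3] [138.6 212.8]
20 [196.6 320.9] [211.5 341.8] 0.713 [200.9 313.5] [132.2 212.2] [138.6 211.7]
313 0 0 []
315 200 204 [167, 176, 173, 160, 121]
317 199 204 [166, 171, 170, 155, 116, 84]
319 197 205 [122, 174, 174, 170, 152, 110, 83, 85, 76]
321 197 204 [107, 153, 148, 139, 94, 80, 80, 72]
323 198 203 [100, 138, 150, 153, 112, 74]
325 200 205 [100, 148, 132, 97, 83, 70]
327 201 206 [102, 142, 137, 118, 85, 71]
329 202 207 [83, 131, 144, 120, 100, 75]
331 204 208 [128, 145, 132, 98, 73]
333 205 210 [96, 145, 137, 99, 84, 67]
335 206 211 [85, 136, 138, 123, 92, 74]
337 207 213 [77, 122, 142, 129, 97, 74, 65]
339 209 214 [119, 151, 134, 100, 79, 64]
341 211 213 [97, 115, 76]
209 [] []
210 [] []
211 [] []
212 [136 137 138 139] [120, 115, 90, 46]
213 [133 134 135 136 137 138 139] [122, 123, 125, 122, 120, 102, 56]
214 [133 134 135 136 137 138 139] [114, 122, 118, 118, 110, 90, 52]
215 [133 134 135 136 137 138 139] [99, 96, 101, 97, 85, 71, 47]
216 [135 136 137 138] [71, 64, 62, 56]
217 [] []
218 [] []
219 [] []
220 [] []
221 [] []
at [0.4825 0.3549 0.1632] t 54.7 op 0.6 F [-0.2  0.3  0.5]
[-0.4, 0.2, 0.7, 0.2, -0.1, 0.0] n>=0.0 r=0.599
```

Request:
{"op": "jog_arm", "data": {
  "motion": [0,0,0,0,0,0,0,0,0,0,0,0,0,0,0,0,0,0,0,0,0,0,0,0,-8,0.2,0,0,0,0,-17,1.3,0,0,0,0,-26,2.9,0,0,0,0,-34,4.8,0,0,0,0,-34,4.8,0,0,0,0,-34,4.8,0,0,0,0],
  "gripper": 0.2
}}

```text
time_s: 55.95
position: [0.5168, 0.358, 0.1593]
tcp_rot: [[-0.996, 0.001, 0.091], [-0.091, 0.003, -0.996], [-0.001, -1.0, -0.003]]
force: [1.7, -2.1, 5.6]
opening: 0.342
```

Run:
```python
from h import *
D=down(-84.7);plan([(onlev(np.radians(16.6),.115,0)+[0,0,.003],D)])
```

```text
at [0.5168 0.358  0.1593] t 55.95 op 0.342 F [ 1.7 -2.1  5.6]
[-0.1, 1.1, 0.6, 0.2, -0.1, -0.1] n>=0.0 r=0.628
```

Release and look.

Request:
{"op": "jog_arm", "data": {
  "motion": [0,0,0,0,0,0,0,0,0,0,0,0,0,0,0,0,0,0,0,-30,0,0,0,0,0,-90,0,0,0,0,0,-150,0,0,0,0,0,-150,-200,0,0,0,0,-150,-200,0,0,0,0,-150,-200,0,0,0,0,-150,-200,0,0,0],
  "gripper": 0.6
}}

```text
time_s: 57.2
position: [0.4962, 0.5607, 0.308]
tcp_rot: [[-0.995, -0.001, 0.095], [-0.095, 0.004, -0.995], [0.001, -1.0, -0.004]]
force: [-0.1, -0.6, -0.1]
opening: 0.6
```

Run:
```python
from h import *
t,_=cap("top","t18");s,_=cap("side","s18")
crop("t18",125,185,195,260,8,"c7",10)
crop("s18",175,275,250,350,8,"c8",10)
print(throttle(t,s,((130,190,185,240),(190,275,245,320))))
for a in(14,15,16,17,18): 
    th=np.radians(a);L=np.array([proj("side",onlev(th,r,0)) for r in np.linspace(0,.115,200)])
    print(a,[np.interp(v,L[::-1,1],L[::-1,0]).round(1) for v in(304,310,316,322,325)])
h=cv2.cvtColor(s,cv2.COLOR_BGR2HSV)
for v in(304,307,310,313,316,319,322,325):
    print(v,h[v,208:232,1].tolist(),h[v,208:232,2].tolist())
```

```text
([array([146.81081081, 208.43243243]), array([205.92376682, 287.37219731])], [(np.float64(16.12), np.float64(3.9), np.float64(0.0)), (np.float64(16.47), np.float64(-0.7), np.float64(0.0)), (np.float64(16.03), np.float64(1.3), np.float64(1.08))])
14 [np.float64(216.2), np.float64(219.2), np.float64(222.3), np.float64(225.3), np.float64(226.9)]
15 [np.float64(215.7), np.float64(218.9), np.float64(222.1), np.float64(225.3), np.float64(226.9)]
16 [np.float64(215.2), np.float64(218.5), np.float64(221.8), np.float64(225.2), np.float64(226.8)]
17 [np.float64(214.7), np.float64(218.1), np.float64(221.6), np.float64(225.1), np.float64(226.8)]
18 [np.float64(214.2), np.float64(217.8), np.float64(221.4), np.float64(225.0), np.float64(226.8)]
304 [192, 197, 186, 84, 11, 10, 9, 11, 8, 7, 34, 135, 171, 168, 170, 166, 169, 169, 168, 165, 166, 172, 170, 173] [169, 175, 174, 157, 144, 148, 141, 135, 136, 115, 114, 161, 186, 191, 188, 189, 187, 183, 187, 182, 186, 188, 186, 190]
307 [155, 143, 159, 180, 147, 80, 23, 8, 5, 9, 6, 7, 50, 158, 173, 171, 173, 170, 164, 166, 165, 173, 165, 175] [143, 139, 1
[... 695 characters left out ...]
 42, 47, 44, 51, 55, 69, 84, 89, 144, 158, 152, 119, 100, 100, 105, 116, 114, 120, 116, 115, 112]
319 [30, 36, 52, 31, 20, 23, 72, 53, 55, 49, 26, 19, 0, 8, 8, 10, 12, 7, 17, 122, 151, 155, 178, 142] [43, 42, 39, 41, 39, 44, 32, 43, 37, 47, 40, 55, 78, 90, 99, 104, 107, 105, 107, 117, 120, 122, 116, 115]
322 [101, 57, 61, 90, 37, 10, 15, 11, 4, 50, 33, 31, 44, 22, 9, 8, 18, 2, 0, 7, 3, 48, 43, 58] [38, 45, 42, 37, 48, 104, 135, 114, 66, 46, 39, 41, 41, 59, 84, 93, 101, 105, 105, 105, 74, 48, 42, 44]
325 [54, 78, 66, 28, 18, 9, 8, 36, 53, 91, 45, 85, 45, 56, 20, 23, 6, 8, 7, 7, 17, 7, 20, 43] [47, 39, 35, 37, 87, 113, 97, 57, 34, 42, 40, 36, 34, 41, 39, 56, 82, 95, 105, 113, 108, 108, 63, 42]
```

View pics/c7.png

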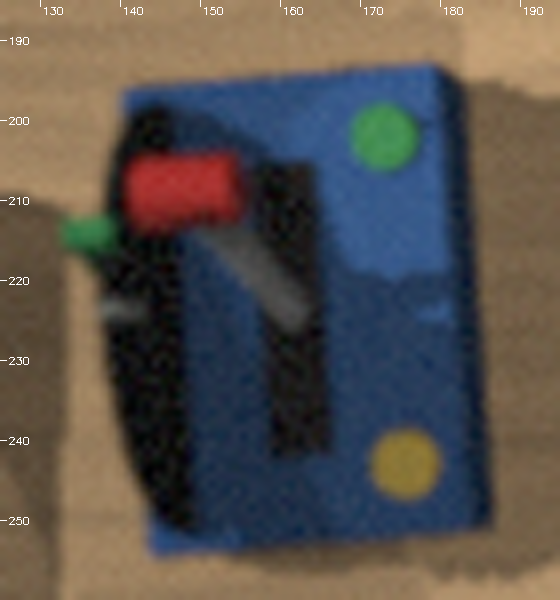

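View pics/c8.png

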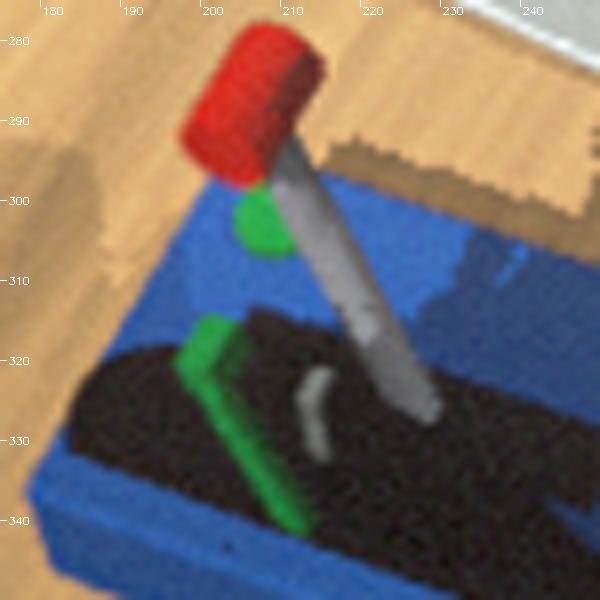

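Run:
```python
from h import *
t,d=cap("top","t19");W=cloud("top",d)
print("roller",fitrect(W,(285,160,330,195),.047,.058))
for reg in((386,178,420,190),(386,200,420,212),(384,222,418,234),(384,244,416,256)): print(fitrect(W,reg,.1,.12)[2])
a=cv2.imread("pics/top0.png");b=t
for nm,(u0,v0,u1,v1) in dict(cube=(250,252,280,280),cup=(262,102,295,136),cyl=(152,130,180,158),truck=(300,85,335,140)).items():
    print(nm,cv2.absdiff(a[v0:v1,u0:u1],b[v0:v1,u0:u1]).mean())
```

```text
roller (((625.464599609375, -62.21369934082031), (36.10324478149414, 57.229820251464844), 0.94960618019104), 269, np.float64(0.051867645395164086))
0.10898174919167192
0.10908257550913913
0.1094398701455267
0.10934969065300049
cube 26.66111111111111
cup 4.330065359477124
cyl 8.669642857142858
truck 5.907878787878788
```

View pics/t19.png

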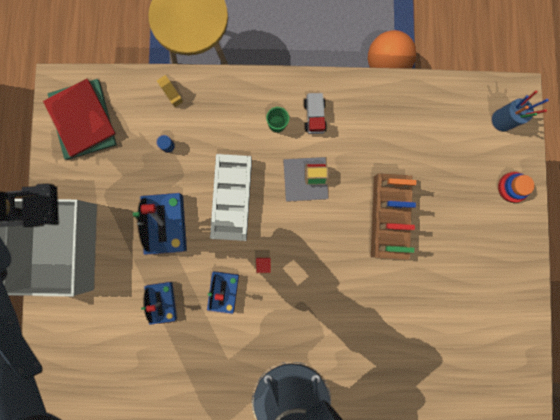

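Run:
```python
from h import *
D=down(-84.7);k=onlev(np.radians(16.4),.115,0)+[0,0,.003]
plan([(k+[0,0,.1],D),(k,D)])
for n in("t17","t18","t19"):
    W=cloud("top",np.load(f"pics/{n}.npy"));print(n,fitrect(W,(285,160,335,195),.047,.058)[0][0])
```

```text
at [0.4977 0.5565 0.3083] t 57.35 op 0.596 F [-0.1 -0.3  0.4]
[-0.6, 49.7, 200.2, 0.1, -0.1, 0.0] n>=3.3 r=0.628
[-0.6, 149.7, 200.3, 0.1, -0.1, 0.0] n>=1.6 r=0.628
t17 (613.078125, -40.17449188232422)
t18 (624.3356323242188, -63.28154754638672)
t19 (625.464599609375, -62.21369934082031)
```

Request:
{"op": "jog_arm", "data": {
  "motion": [-0.5,50,200,0,0,0,-0.5,50,200,0,0,0,-0.5,50,200,0,0,0,-0.5,50,200,0,0,0,-0.5,50,200,0,0,0,-0.5,100,200,0,0,0,-0.5,136,200,0,0,0,-0.5,149.5,200,0,0,0,-0.5,149.5,200,0,0,0]
}}

```text
time_s: 58.48
position: [0.5168, 0.3591, 0.1589]
tcp_rot: [[-0.996, -0.0, 0.092], [-0.092, 0.003, -0.996], [-0.0, -1.0, -0.003]]
force: [0.1, -0.2, 0.8]
opening: 0.602
```

Request:
{"op": "jog_arm", "data": {
  "motion": [0,0,0,0,0,0,0,0,0,0,0,0,0,0,0,0,0,0,0,0,0,0,0,0,8,-1.9,0,0,0,0,17,-3.5,0,0,0,0,26,-4.6,0,0,0,0,33,-4.8,0,0,0,0,33,-4.8,0,0,0,0,33,-4.8,0,0,0,0],
  "gripper": 0.2
}}

```text
time_s: 59.72
position: [0.4832, 0.3549, 0.1645]
tcp_rot: [[-0.996, -0.001, 0.091], [-0.091, 0.003, -0.996], [0.001, -1.0, -0.003]]
force: [1.7, -3.9, 7.2]
opening: 0.341
```

Request:
{"op": "jog_arm", "data": {
  "motion": [0,0,0,0,0,0,0,0,0,0,0,0,0,0,0,0,0,0,0,-30,0,0,0,0,0,-90,0,0,0,0,0,-150,0,0,0,0,0,-150,-200,0,0,0,0,-150,-200,0,0,0,0,-150,-200,0,0,0,0,-150,-200,0,0,0],
  "gripper": 0.6
}}

```text
time_s: 60.98
position: [0.4637, 0.5575, 0.3131]
tcp_rot: [[-0.995, -0.002, 0.095], [-0.095, 0.004, -0.995], [0.002, -1.0, -0.004]]
force: [0.3, -1.5, -0.1]
opening: 0.6
```

Run:
```python
from h import *
t,d=cap("top","t20");s,d2=cap("side","s20")
crop("s20",185,275,260,350,8,"c8",10);crop("t20",280,150,335,210,8,"c16",10)
print(throttle(t,s,((130,200,185,240),(200,275,245,320))))
W=cloud("top",d);print(fitrect(W,(285,160,335,195),.047,.058))
c=[.625,-.0625];plan([((.6,.2,.3),down(-90)),((*c,.2),down(-90))])
```

```text
([array([147.52941176, 221.97058824]), array([222.8       , 291.68695652])], [(np.float64(-0.55), np.float64(3.0), np.float64(0.0)), (np.float64(-0.43), np.float64(-0.6), np.float64(0.0)), (np.float64(-0.55), np.float64(0.9), np.float64(0.88))])
(((625.3253784179688, -62.360748291015625), (36.34791946411133, 57.052677154541016), 0.8201281428337097), 267, np.float64(0.051850442146358366))
at [0.4646 0.555  0.3132] t 61.08 op 0.598 F [-0.   0.3 -0.6]
[-101.9, 12.3, 366.1, 0.1, 5.3, 0.1] n>=6.1 r=0.632
[-102.5, 111.7, 629.9, 0.1, 5.3, 0.1] n>=4.5 r=0.628
```

View pics/c8.png

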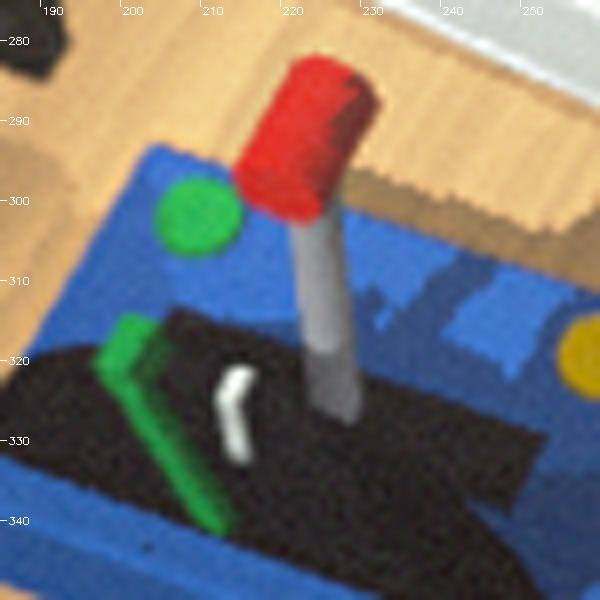

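View pics/c16.png

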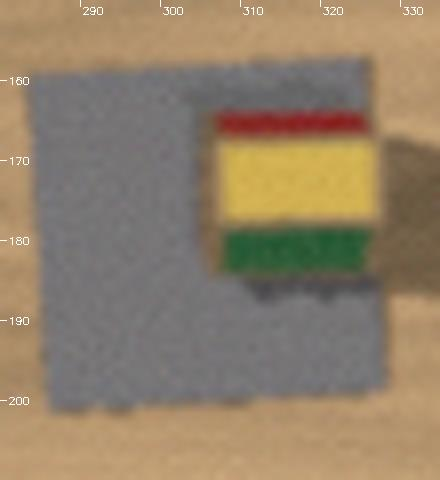

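Run:
```python
from h import *
D=down(-89);c=[.6253,-.0622];plan([((.6,.2,.3),D),((*c,.15),D),((*c,.036),D)])
```

```text
at [0.4646 0.555  0.3132] t 61.08 op 0.598 F [-0.   0.3 -0.6]
[-101.9, 12.3, 366.1, 0.1, 4.3, 0.1] n>=6.1 r=0.632
[-102.9, 161.7, 629.8, 0.1, 4.3, 0.1] n>=4.9 r=0.628
[-103.1, 275.7, 630.0, 0.1, 4.3, 0.1] n>=1.8 r=0.628
```

Request:
{"op": "jog_arm", "data": {
  "motion": [-102,12,366,0,4.3,0,-102,12,366,0,4.3,0,-102,12,366,0,4.3,0,-102,12,366,0,4.3,0,-102,12,366,0,4.3,0,-102,12,366,0,4.3,0,-102,12,366,0,4.3,0,-103,162,630,0,4.3,0,-103,162,630,0,4.3,0,-103,162,630,0,4.3,0,-103,162,630,0,4.3,0,-103,162,630,0,4.3,0,-103,162,630,0,4.3,0,-103,162,630,0,4.3,0,-103,162,630,0,4.3,0],
  "gripper": 0.86
}}

```text
time_s: 62.95
position: [0.6256, -0.0623, 0.1517]
tcp_rot: [[-1.0, 0.001, 0.017], [-0.017, 0.003, -1.0], [-0.001, -1.0, -0.003]]
force: [-0.9, -0.3, 0.3]
opening: 0.86
```

Run:
```python
from h import *
D=down(-89);c=[.6253,-.0622];plan([((*c,.036),D)])
s,d2=cap("side","s21");crop("s21",220,120,310,225,6,"c15",10)
```

```text
at [ 0.6256 -0.0623  0.1517] t 62.95 op 0.86 F [-0.9 -0.3  0.3]
[0.4, 115.7, 0.3, 0.2, -0.0, -0.1] n>=1.9 r=0.628
```

View pics/c15.png

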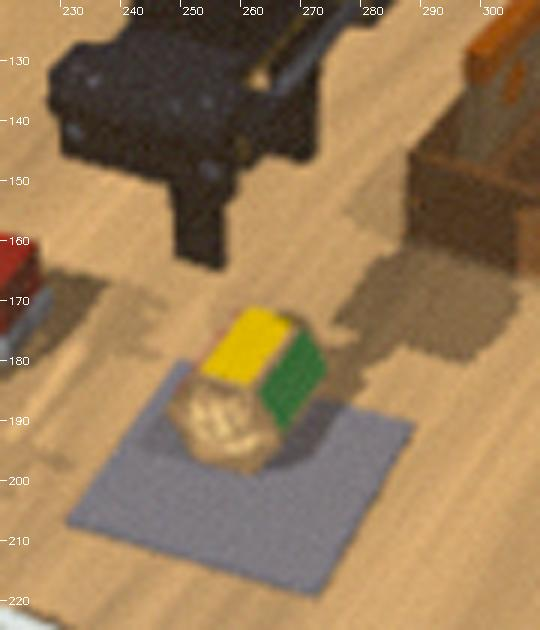

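Request:
{"op": "jog_arm", "data": {
  "motion": [0,50,0,0,0,0,0,90,0,0,0,0,0,110,0,0,0,0,0,115,0,0,0,0,0,115,0,0,0,0]
}}

```text
time_s: 63.62
position: [0.6263, -0.0632, 0.0365]
tcp_rot: [[-1.0, 0.002, 0.016], [-0.016, 0.003, -1.0], [-0.002, -1.0, -0.003]]
force: [0.7, 0.5, 0.0]
opening: 0.857
```

Request:
{"op": "jog_arm", "data": {
  "motion": [0,0,0,0,0,0,0,0,0,0,0,0,0,0,0,0,0,0,0,0,0,0,0,0,0,-6,0,0,0,0,0,-15,0,0,0,0,6,-15,-12,0,-2,0,10.5,-15,-23.5,0,-4,0,10.5,-15,-23.5,0,-4,0,10.5,-15,-23.5,0,-4,0],
  "gripper": 0.5
}}

```text
time_s: 64.88
position: [0.6146, -0.0398, 0.0505]
tcp_rot: [[-0.996, -0.0, 0.086], [-0.086, 0.003, -0.996], [-0.0, -1.0, -0.003]]
force: [0.3, -0.1, -0.3]
opening: 0.663
```

Run:
```python
from h import *
plan([((.6143,-.0387,.0375),down(-85))])
s,d2=cap("side","s22");crop("s22",220,120,310,225,6,"c15",10)
```

```text
at [ 0.6146 -0.0398  0.0505] t 64.88 op 0.663 F [ 0.3 -0.1 -0.3]
[0.2, 13.0, -1.1, 0.2, -0.1, -0.0] n>=0.2 r=0.616
```

View pics/c15.png

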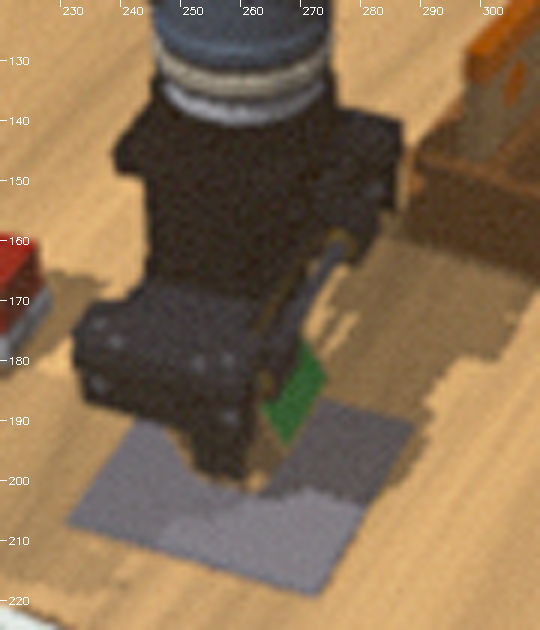

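Request:
{"op": "jog_arm", "data": {
  "motion": [0,7,-1,0,0,0,0,12,-1,0,0,0,0,14,-1,0,0,0,0,14,-1,0,0,0]
}}

```text
time_s: 65.42
position: [0.6142, -0.0391, 0.0366]
tcp_rot: [[-0.996, -0.001, 0.085], [-0.085, 0.003, -0.996], [0.0, -1.0, -0.003]]
force: [-1.6, -0.7, 1.2]
opening: 0.663
```

Request:
{"op": "jog_arm", "data": {
  "motion": [0,0,0,0,0,0,0,0,0,0,0,0,0,0,0,0,0,0,0,-25,0,0,0,0,0,-70,0,0,0,0,0,-130,0,0,0,0,0,-190,0,0,0,0,0,-250,0,0,0,0,0,-250,0,0,0,0],
  "gripper": 0.86
}}

```text
time_s: 66.55
position: [0.6177, -0.0405, 0.2931]
tcp_rot: [[-0.996, 0.013, 0.086], [-0.086, -0.0, -0.996], [-0.013, -1.0, 0.001]]
force: [-0.0, 0.2, -0.3]
opening: 0.856
```

Run:
```python
from h import *
D=down(-84.7);k=onlev(np.radians(-.5),.115,0)+[0,0,.003]
plan([(k+[0,0,.13],D)])
```

```text
at [ 0.6177 -0.0405  0.2931] t 66.55 op 0.856 F [-0.   0.2 -0.3]
[100.2, -1.7, -404.8, -0.1, -0.4, -0.8] n>=6.7 r=0.599
```

Request:
{"op": "jog_arm", "data": {
  "motion": [100,0,-405,0,0,0,100,0,-405,0,0,0,100,0,-405,0,0,0,100,0,-405,0,0,0,100,0,-405,0,0,0,100,0,-405,0,0,0,100,0,-405,0,0,0,100,0,-405,0,0,0,100,0,-405,0,0,0,100,0,-405,0,0,0],
  "gripper": 0.6
}}

```text
time_s: 67.8
position: [0.4807, 0.3538, 0.2874]
tcp_rot: [[-0.997, -0.001, 0.083], [-0.083, 0.002, -0.997], [0.001, -1.0, -0.002]]
force: [0.0, 0.3, 0.4]
opening: 0.596
```

Run:
```python
from h import *
t,d=cap("top","t23");s,d2=cap("side","s23")
W=cloud("top",d);print(fitrect(W,(285,160,335,195),.047,.058))
crop("t23",280,150,335,210,8,"c16",10)
D=down(-84.7);k=onlev(np.radians(-.5),.115,0)+[0,0,.003]
plan([(k,D)])
```

```text
(((613.382080078125, -39.09807586669922), (37.10576629638672, 58.20524978637695), 6.495954990386963), 275, np.float64(0.05161578886968865))
at [0.4809 0.3539 0.2877] t 67.9 op 0.597 F [-0.2 -0.7 -0.6]
[-2.3, 124.7, 0.2, 0.2, -0.5, 0.0] n>=2.0 r=0.599
```

View pics/c16.png

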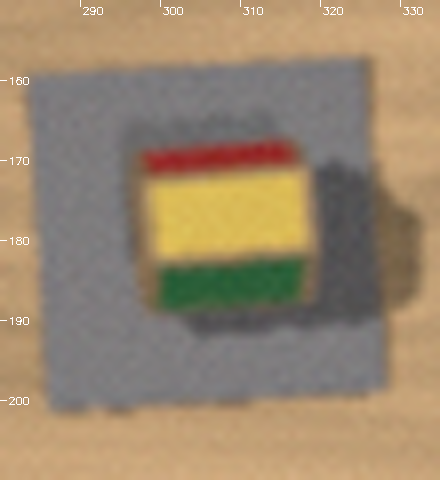

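Roller re-centred, yellow up. Now the throttle again.

Request:
{"op": "jog_arm", "data": {
  "motion": [-2,50,0,0,-0.5,0,-2,95,0,0,-0.5,0,-2,118,0,0,-0.5,0,-2,124.5,0,0,-0.5,0,-2,124.5,0,0,-0.5,0]
}}

```text
time_s: 68.53
position: [0.4829, 0.3554, 0.1637]
tcp_rot: [[-0.996, 0.0, 0.093], [-0.093, 0.003, -0.996], [-0.001, -1.0, -0.003]]
force: [0.5, 0.7, 0.3]
opening: 0.598
```

Request:
{"op": "jog_arm", "data": {
  "motion": [0,0,0,0,0,0,0,0,0,0,0,0,0,0,0,0,0,0,0,0,0,0,0,0,-8,0.2,0,0,0,0,-17,1.3,0,0,0,0,-26,2.9,0,0,0,0,-34.3,4.8,0,0,0,0,-34.3,4.8,0,0,0,0,-34.3,4.8,0,0,0,0],
  "gripper": 0.2
}}

```text
time_s: 69.78
position: [0.5167, 0.3581, 0.159]
tcp_rot: [[-0.996, 0.0, 0.094], [-0.094, 0.002, -0.996], [-0.001, -1.0, -0.002]]
force: [0.5, -5.7, 5.7]
opening: 0.343
```

Request:
{"op": "jog_arm", "data": {
  "motion": [0,0,0,0,0,0,0,0,0,0,0,0,0,0,0,0,0,0,0,-30,0,0,0,0,0,-90,0,0,0,0,0,-150,0,0,0,0,0,-150,-200,0,0,0,0,-150,-200,0,0,0,0,-150,-200,0,0,0,0,-150,-200,0,0,0,0,-150,-200,0,0,0,0,-150,-200,0,0,0],
  "gripper": 0.6
}}

```text
time_s: 71.28
position: [0.4979, 0.5561, 0.3091]
tcp_rot: [[-0.996, -0.001, 0.093], [-0.093, 0.002, -0.996], [0.0, -1.0, -0.002]]
force: [0.2, -0.8, 0.1]
opening: 0.596
```

Run:
```python
from h import *
t,d=cap("top","t24");s,_=cap("side","s24")
crop("s24",175,275,250,350,8,"c8",10)
print(throttle(t,s,((130,190,185,240),(190,275,245,320))))
W=cloud("top",d);print(fitrect(W,(285,160,335,195),.047,.058))
for reg in((386,178,420,190),(386,200,420,212),(384,222,418,234),(384,244,416,256)): print(fitrect(W,reg,.1,.12)[2])
h=cv2.cvtColor(s,cv2.COLOR_BGR2HSV)
for v in(304,310,316): print(v,h[v,208:228,1].tolist())
```

```text
([array([146.87850467, 208.3271028 ]), array([205.62666667, 287.31111111])], [(np.float64(16.25), np.float64(3.8), np.float64(0.0)), (np.float64(16.8), np.float64(-0.7), np.float64(0.0)), (np.float64(16.28), np.float64(1.3), np.float64(1.03))])
(((612.615234375, -39.351417541503906), (38.9300651550293, 58.19769287109375), 5.110057830810547), 286, np.float64(0.05211225600788927))
0.1088367618321765
0.10941786029815603
0.10898183570915643
0.10949375477254242
304 [188, 193, 176, 85, 17, 9, 13, 10, 4, 7, 58, 143, 166, 171, 175, 170, 167, 171, 170, 171]
310 [174, 171, 176, 181, 177, 176, 124, 26, 2, 3, 2, 7, 7, 3, 138, 174, 172, 181, 180, 169]
316 [57, 65, 107, 77, 65, 67, 38, 67, 100, 112, 29, 14, 8, 14, 7, 2, 5, 75, 148, 142]
```

View pics/c8.png

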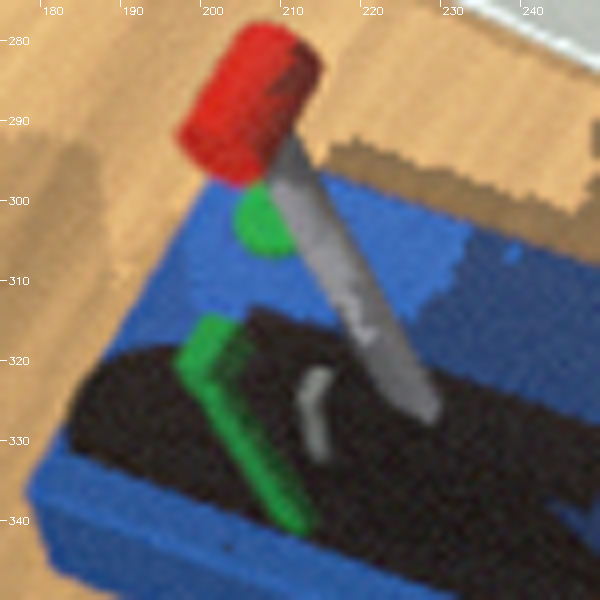

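View pics/t24.png

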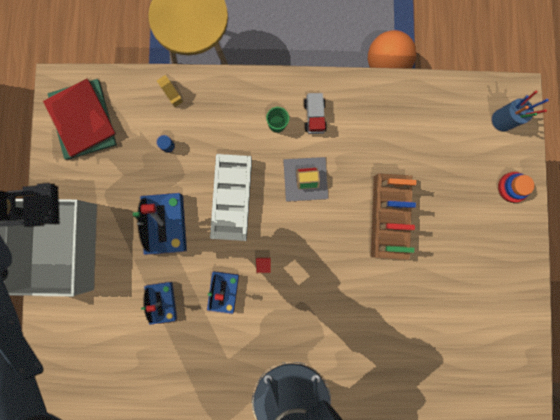

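View pics/s24.png

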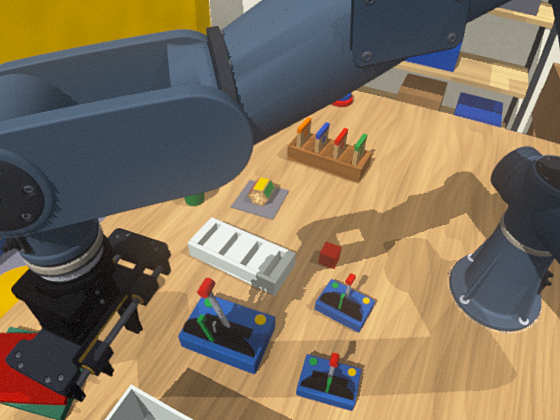

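```bash
python3 -c "
from rig import bot
print(bot.hand_in())"
```

```text
the job is handed in; nothing more can be done
None
```

The job is done and handed in at about 71 s of the 210 s allowed. My last camera checks show every part in place, with no failed checks.

- **Throttle to idle:** I brought it upright, and it read -0.6° against the white stripe.
- **Panels:** All four are seated in their own rack slots. Their tops measure about 109 mm, against 110 mm expected when fully down.
- **Roller:** I turned it in two 60° steps onto the pad, with the yellow face up.
- **Roller knocked:** About 25 mm of shift appeared around the time of my first throttle push (between 54 and 57 s). I set the throttle back to idle (-0.5°), put the roller back in the middle, and only then made the final push. In the last picture it sits about 2 mm from my estimate of the pad centre.
- **Final throttle position:** It reads 16.3 to 16.8° depending on the camera, and I read the green pointer at about 16.6°.
- **Other toys:** In the last pictures they stand where they did at the start. The image difference at the cube was larger than at the others. I put that down to the arm's shadow, since the cube's own position in the picture did not change.

The two cameras disagree by 4 to 5 mm on the knob's sideways position. That has only a small effect on the angle readings.

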